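Balance a brake pad on a domed gauge rest and lock the laser head over it

TASK

Check the smaller of the two brake pads on the laser thickness gauge. Take it out of the rack and lay it flat on its backing plate on the mat, then take it up again and set it gently, plate down, on top of the domed rest, so that it balances there level by itself when let go. Then slide the laser head all the way out over it to its stop and throw the cam lever fully over towards the robot, so that the rod is clamped and the pad is still balanced; leave the bigger pad in the rack, and the oil filter behind the rack and the blue carton where they are.

Things in the scene. Friction and masses are not known exactly. Their poses are not given: they have to be found in the camera images.
- pad: The smaller brake pad, 0.24 kg: 5 mm dark steel plate with an 11 mm lining on one face. Origin: centre of the plate's bare face, under the centre of mass. x: along its 104 mm, y: across its 44 mm, z: out through the lining. Long sides flush over the middle 76 mm; lugs 18 mm wide at the ends. Starts standing on a long side in a rack slot, y up, lining facing along the rack's +x, leaning 6 deg at most
- pad_big: The bigger brake pad of the same make, 134 x 58 x 16 mm, same axes. It stands in the other slot of the rack (which slot is which varies) and stays there
- rack: Fixed grey plastic rack, 190 mm (its x, roughly away from the robot) by 150 mm (y), floor 8 mm thick. Origin: centre of its underside. Two slots run along its y, at x = -55 and +55 mm. The ribs that hold the pads are 36 mm high above the bench and stand 29 to 55 mm either side of the slot's middle, so the middle 58 mm of each slot is open down to the floor
- mat: Fixed light grey rubber bench mat, 140 mm (x) by 200 mm (y), 3 mm thick, kept clear: room to lay the pad down. Origin: centre of its underside
- stand: Laser thickness gauge, fixed. Origin: on the bench under the dome; y from the dome towards the column, z up. Base 20 mm high, x -50 to +70, y -70 to +270 mm. The domed rest on the origin is a smooth polished steel half ball, 80 mm across (radius 40 mm), on a round foot up to 86 mm across. The rod clamp and column stand at y = 173 to 217 mm, up to 224 mm high
- dome_top (a point): The highest point of the dome, 80 mm above the bench. A flat part settles at about 1.7 degrees of tilt for each mm that its centre of mass lies off this point
- rod (a joint): Travel of the cross rod with the laser head, in m: 0 drawn fully back, 0.120 on its stop with the head exactly above the dome. It slides along the stand's -y with about 3 N of friction while the lever is open, and is gripped while the lever is shut
- head_top (a point): Centre of the top face of the dark laser head at the rod's end, 209 mm above the bench. The head is a block 34 mm along the stand's x, 44 mm along its y, 62 mm high, and can be pinched across its x sides from above. The rod, 16 mm thick with its axis 29 mm below the top face, leaves it towards the stand's +y
- lever (a joint): Angle of the cam lever in rad: 0 thrown open, leaning 15 degrees past upright to the stand's +x; 1.90 fully shut, lying level towards the stand's -x (the robot side). The cam bites from about 1.0, goes over centre at 1.73 and stops at 1.90. Takes up to about 8 N at the tip; stays where it is left
- lever_tip (a point): The free end of the cam lever, 85 mm from its pivot. Its last 36 mm is a black grip 22 mm wide (along the stand's y) and 10 mm thick
- lever_pivot (a point): Pivot of the cam lever on top of the rod clamp, 214 mm above the bench; its axis runs along the stand's y
- filter: White oil filter with a blue band standing behind the rack, 76 mm in diameter, 88 mm high; a bystander. Origin: centre of its underside
- carton: Blue parts carton with a paper label lying on the bench, 75 x 110 x 45 mm; a bystander. Origin: centre of its underside
Things that resemble listed ones, but are neither listed nor needed, are in the scene too. What is shaped like the pad but purple is not meant.

How it is judged:
By the outcome, as a careful person would: the job done as asked, in the order asked, and still so for the second after the job is handed in, with the robot touching nothing.
It also fails if it takes over 72 s, if anything falls off the work surface, if the arm or the gripper's body presses on something with over 40 N, if the wrist force passes 120 N, or if a joint passes its speed limit or range.

ROBOT

A 6-joint arm with a two-finger parallel gripper is mounted at the origin on the work surface. World frame = base frame: x ahead of the robot, y to its left, z up, the work surface at z = 0. Lengths are in m, angles in rad, forces in N, time in s.
With the tool pointing down it reaches from about 0.325 to 0.775 m from the base axis. Payload 5.5 kg.
Tool frame: the origin (TCP) lies on the centre line of the jaws, within the pads' length; the fingertips stand 19 mm ahead of it and the grasp point (between the pads) is the TCP; z points along the fingers, y is the direction in which the jaws open and shut (so a half turn about z gives the same grasp; the last joint's range is limited). The gripper opens to 88 mm and grips with 3 to 60 N. Pads are 20 mm wide; open, the fingers measure 115 mm over their backs; the gripper's body (75 mm by 178 mm) begins 61 mm behind the grasp point.
Start: joints at [-1.268, 0.091, 1.231, -0, 1.82, -0.057], TCP at [0.211, -0.562, 0.242] pointing down, gripper open.
Joint ranges: [-2.87, 2.87], [-0.86, 2.18], [0.17, 2.46], [-1.51, 4.65], [0.06, 2.69], [-2.65, 2.65]. Speed limits (rad/s): [2.57, 2.57, 3.01, 3.14, 3.14, 3.14].

INTERFACE

Orientations are given as a unit quaternion [w, x, y, z].
In Python, from plant import manip gives the robot as it stands.
- The arm moves only by the shell command python3 -m inch 'ROWS' [FORCE]. ROWS is JSON, a list of rows, each a list of 3 entries, a list of its own where there are three numbers: the finger opening in m, from 0 to 0.0878, then the shift along the tool's x, y, z in m, then the turn, a rotation vector about the tool's x, y, z in degrees. A call has 1 to 20 rows; each row is the pose to reach, as a shift and turn from the pose commanded when the call began, along the tool's axes at that moment; what a row does not reach only later rows make up. A row lasts 1/12 s, in which the tool goes at most 41.7 mm and 7.16 degrees, less where a joint would pass 70% of its speed; a pose out of reach is approached as far as the arm can. A call with a gripper value outside its range is refused whole. The fingers move at their own pace and stop on an object; FORCE is the grip in N (left out, the last holds). Time passes only in rows, so rows that repeat a pose let the fingers close. It gives the time, the measured TCP pose, the force and the opening at its end, in the units of the state.
- manip.get_obs(): the state, without advancing time (a new reading comes with each control period).
- manip.snapshot(name): name is "scene" or "top" or "wrist"; returns the picture (480x640x3 uint8, red, green, blue); there is no depth.
- manip.camera_info(name): a dict with "fx", "fy", "cx", "cy" (pixels), "rvec" (rotation vector, rad) and "tvec" (3), from world to camera coordinates, as OpenCV has them; the wrist camera has in their place "hand_eye" (4x4, takes a point from camera to tool coordinates, whose origin is the TCP and whose axes are the flange's). Camera axes: x right, y down, z forward; pixel columns grow to the right and rows downward; lengths in m; the calibration is good to about 2 mm. The wrist camera is an equidistant fisheye: a pixel r from the principal point sees the ray r / f radians off the axis. A picture is of the moment at which its call begins: read the wrist's pose just before it. camera_info takes no time and is no camera call.
- manip.sign_off(): hands the job in, once; it reports no verdict.
The state is a dict: "t": time; "joint_positions": joint angles; "joint_vel": joint speeds; "joint_torque": joint torques, N m; "ee_pos": TCP position; "orientation": TCP orientation; "contact_force": force on the tool from outside, world axes, zero at the start; "ft_torque": the same for the moment, N m; "grip_width": finger opening in m.
Only numpy, scipy, OpenCV 4.12 (cv2) and the standard library are available. Lean on these libraries where they do the work, as an engineer would, in place of code of your own. Each camera call takes 0.05 s, during which the arm holds its last target.

## Working session

There is one attempt and no reset: what is moved stays moved. The work goes in short steps, Python scripts to look and compute and a shell command to move; the robot and the scene stay as the last step left them, time stands still between calls to the robot, and variables do not carry over. Pictures are saved under pics/ and viewed, and the job is handed in when it is done.

```bash
ls; mkdir -p pics; python3 - <<'E'
from plant import manip
import cv2
o=manip.get_obs()
print({k:(v if not hasattr(v,'round') else v.round(4)) for k,v in o.items()})
for n in ["scene","top","wrist"]:
    print(n,manip.camera_info(n))
    cv2.imwrite(f"pics/{n}0.png",manip.snapshot(n)[:,:,::-1])
E
```

```text
pics
{'t': 0.0, 'joint_positions': array([-1.2677,  0.0918,  1.2319,  0.    ,  1.8198, -0.0567]), 'joint_vel': array([-0.0015, -0.0001, -0.0003, -0.0013, -0.0006,  0.0005]), 'joint_torque': array([ 7.00000e-04, -4.46453e+01, -4.06446e+01,  6.98000e-02,
        2.94000e-02, -2.00000e-04]), 'ee_pos': array([ 0.2112, -0.5613,  0.2405]), 'orientation': array([-9.000e-04,  9.839e-01,  1.789e-01, -1.000e-04]), 'contact_force': array([-0.2181, -0.3265,  0.1653]), 'ft_torque': array([ 0.0237,  0.0175, -0.0139]), 'grip_width': 0.0879087176545086}
scene {'fx': 531.2318754848361, 'fy': 531.2318754848361, 'cx': 332.0221094094409, 'cy': 239.1952687358881, 'rvec': array([ 2.39180691,  0.65948754, -0.24499087]), 'tvec': array([-0.37527799, -0.1176776 ,  1.60938389])}
top {'fx': 563.7242992584131, 'fy': 563.7242992584131, 'cx': 316.1249870391735, 'cy': 240.6249670128261, 'rvec': array([ 2.13667962, -2.17340287,  0.1172074 ]), 'tvec': array([-0.03391963,  0.52205776,  1.58597468])}
wrist {'fx': 371.64829954431775, 'fy': 371.64829954431775, 'cx': 317.09087465420805, 'cy': 247.68116958614976, 'hand_eye': array([[-2.03807244e-04, -9.66734009e-01, -2.55783727e-01,
         6.92302926e-02],
       [ 9.99999965e-01, -1.54012669e-04, -2.14704635e-04,
         7.65450141e-04],
       [ 1.68168338e-04, -2.55783762e-01,  9.66734006e-01,
        -1.42730904e-01],
       [ 0.00000000e+00,  0.00000000e+00,  0.00000000e+00,
         1.00000000e+00]])}
```

View pics/scene0.png

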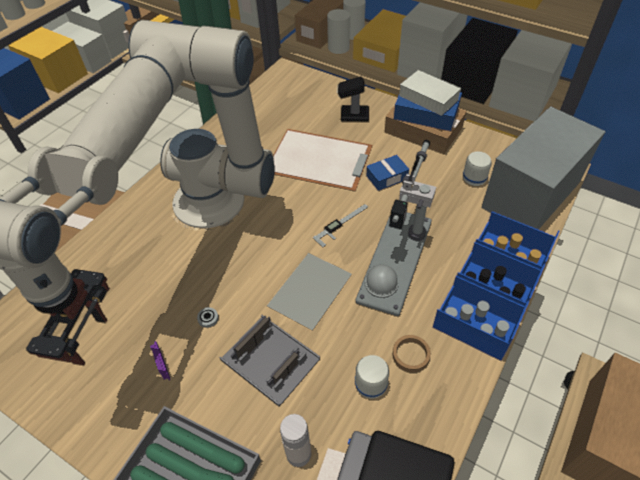

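View pics/top0.png

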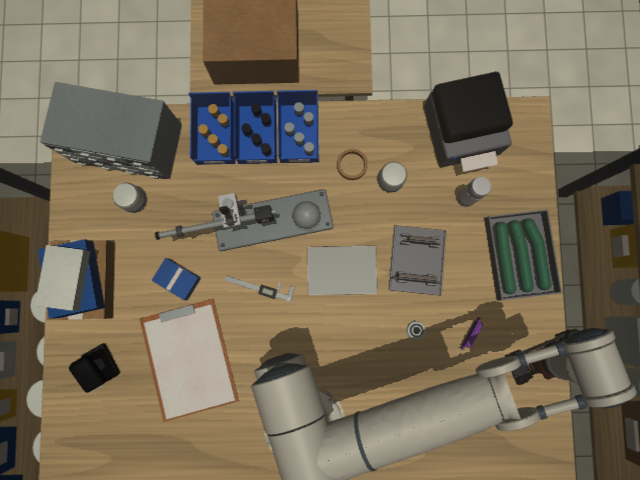

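View pics/wrist0.png

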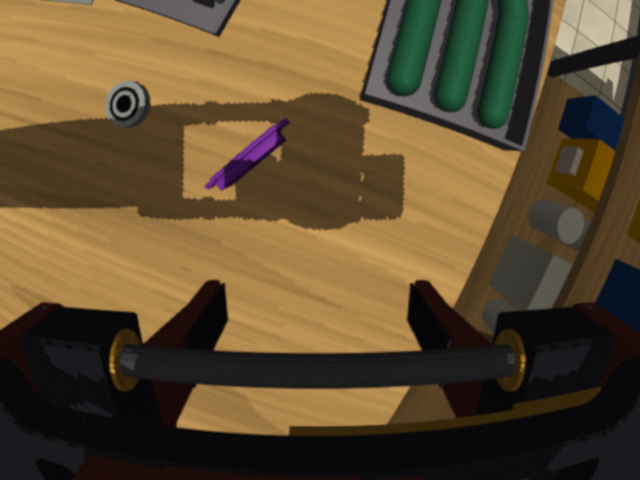

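The top view shows the rack at about (417,260), the mat at (342,270), the dome at (306,214), the head at (264,214), the clamp at (230,210), the carton at (176,279) and the filter at (393,177). I'll zoom in on the rack and the stand next.

```bash
cat > h.py <<'E'
import numpy as np, cv2
from plant import manip
from scipy.spatial.transform import Rotation as R
def cam(n):
    c=manip.camera_info(n); K=np.array([[c['fx'],0,c['cx']],[0,c['fy'],c['cy']],[0,0,1]]); return c,K
def ray(n,px,o=None):
    c,K=cam(n)
    if n=='wrist':
        o=o or manip.get_obs(); T=np.eye(4); q=o['orientation']; T[:3,:3]=R.from_quat([q[1],q[2],q[3],q[0]]).as_matrix(); T[:3,3]=o['ee_pos']
        M=T@c['hand_eye']; v=(np.array(px)-[c['cx'],c['cy']])/c['fx']; r=np.linalg.norm(v)
        d=np.array([*(v/max(r,1e-9)*np.sin(r)),np.cos(r)]); return M[:3,3],M[:3,:3]@d
    Rm=cv2.Rodrigues(c['rvec'])[0]; return -Rm.T@c['tvec'],Rm.T@np.linalg.inv(K)@np.array([px[0],px[1],1.])
def onz(n,px,z,o=None):
    p,d=ray(n,px,o); return p+d*(z-p[2])/d[2]
def tri(rs):
    A=np.zeros((3,3));b=np.zeros(3)
    for p,d in rs:
        d=d/np.linalg.norm(d);P=np.eye(3)-np.outer(d,d);A+=P;b+=P@p
    x=np.linalg.solve(A,b); return x,[np.linalg.norm((np.eye(3)-np.outer(d,d)/(d@d))@(x-p)) for p,d in rs]
def proj(n,X,o=None):
    X=np.array(X,float)
    c,K=cam(n)
    if n=='wrist':
        o=o or manip.get_obs(); T=np.eye(4); q=o['orientation']; T[:3,:3]=R.from_quat([q[1],q[2],q[3],q[0]]).as_matrix(); T[:3,3]=o['ee_pos']
        x=np.linalg.inv(T@c['hand_eye'])@np.r_[X,1]; th=np.arctan2(np.hypot(x[0],x[1]),x[2]); u=x[:2]/max(np.hypot(x[0],x[1]),1e-9)
        return c['fx']*th*u+[c['cx'],c['cy']]
    return cv2.projectPoints(X.reshape(1,3),c['rvec'],c['tvec'],K,None)[0].ravel()
def zoom(img,x0,y0,x1,y1,k,name):
    cv2.imwrite(name,cv2.resize(img[y0:y1,x0:x1],None,fx=k,fy=k,interpolation=cv2.INTER_CUBIC))
E
python3 - <<'E'
from h import *
t=cv2.imread('pics/top0.png');s=cv2.imread('pics/scene0.png')
zoom(t,300,210,460,310,5,'pics/tr.png'); zoom(t,150,170,350,270,4,'pics/ts.png')
zoom(s,210,300,330,410,5,'pics/sr.png'); zoom(s,340,130,460,320,3,'pics/ss.png')
# mat, rack & stand blobs by colour
hsv=cv2.cvtColor(t,cv2.COLOR_BGR2HSV)
m=cv2.inRange(hsv,(0,0,60),(180,60,200))
cs,_=cv2.findContours(m,cv2.RETR_EXTERNAL,cv2.CHAIN_APPROX_NONE)
for c in cs:
    if cv2.contourArea(c)>500:
        r=cv2.minAreaRect(c); print(cv2.contourArea(c),r)
for p in [(342,270),(417,260),(306,214)]: print(p, t[p[1],p[0]],hsv[p[1],p[0]])
E
```

```text
26869.0 ((447.84075927734375, 422.24945068359375), (146.0650634765625, 381.2340087890625), 83.41088104248047)
6948.5 ((187.8235321044922, 359.2940979003906), (104.2903060913086, 70.82039642333984), 75.96376037597656)
3191.0 ((341.589599609375, 269.9055480957031), (47.98338317871094, 68.84458923339844), 88.49256896972656)
2904.5 ((58.45106506347656, 284.8056640625), (49.24030685424805, 78.93809509277344), 11.070201873779297)
3310.0 ((417.4631652832031, 259.9057312011719), (53.05393981933594, 65.45733642578125), 5.194429397583008)
4983.0 ((524.6815795898438, 254.23843383789062), (86.53704833984375, 60.78014373779297), 81.15818786621094)
4920.5 ((242.98080444335938, 218.4038543701172), (54.520286560058594, 172.77830505371094), 78.69007110595703)
640.5 ((128.1999969482422, 197.10000610351562), (31.752164840698242, 25.93838882446289), 26.56505012512207)
547.5 ((474.09014892578125, 191.50823974609375), (19.33357048034668, 36.36247634887695), 50.194427490234375)
601.0 ((392.2000427246094, 176.10000610351562), (25.491172790527344, 29.516094207763672), 26.56505012512207)
917.0 ((476.76556396484375, 142.72579956054688), (18.096765518188477, 67.22354125976562), 77.7748794555664)
32889.5 ((496.0, 165.0), (330.0, 286.0), 90.0)
29732.5 ((98.0, 94.0), (188.0, 196.0), 90.0)
(342, 270) [138 149 150] [ 28  20 150]
(417, 260) [106 109 112] [ 15  14 112]
(306, 214) [149 156 152] [ 47  11 156]
```

View pics/tr.png

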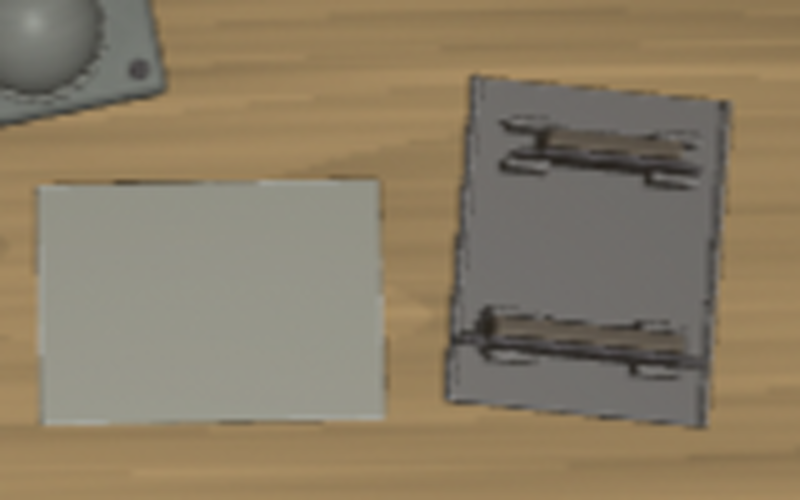

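View pics/ts.png

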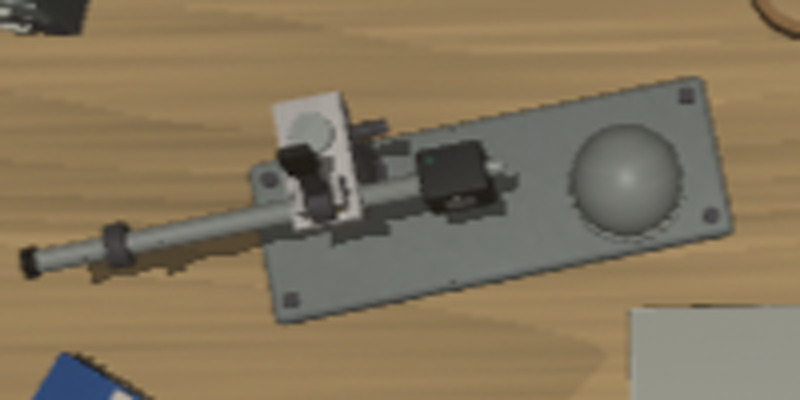

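View pics/sr.png

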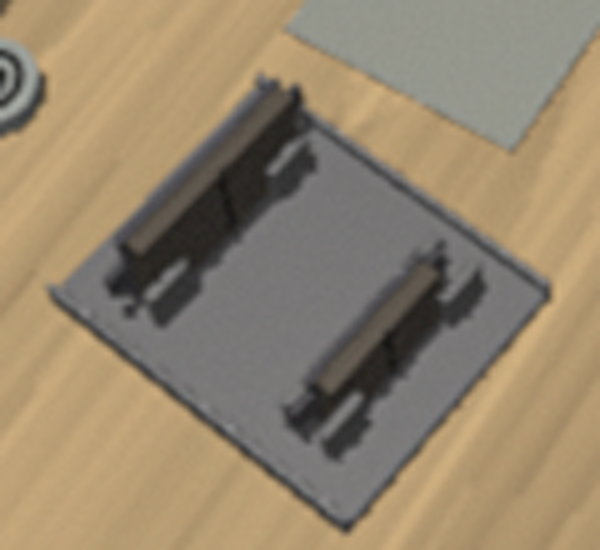

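View pics/ss.png

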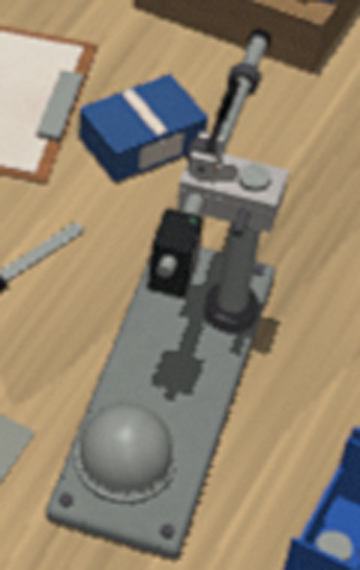

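The smaller pad is in the far slot: it is shorter in both views, and its dark plate faces the robot. Next, coarse poses.

```bash
python3 - <<'E'
from h import *
np.set_printoptions(precision=4,suppress=True)
t=cv2.imread('pics/top0.png');hsv=cv2.cvtColor(t,cv2.COLOR_BGR2HSV)
m=cv2.inRange(hsv,(0,0,60),(180,60,200))
cs,_=cv2.findContours(m,cv2.RETR_EXTERNAL,cv2.CHAIN_APPROX_NONE)
for nm,p,z in [('mat',(342,270),.003),('rack',(417,260),.008),('stand',(290,225),.02)]:
    c=[c for c in cs if cv2.pointPolygonTest(c,p,False)>0 and cv2.contourArea(c)<10000][0]
    if nm=='stand':
        mm=np.zeros_like(m);cv2.drawContours(mm,[c],-1,255,-1);mm=cv2.morphologyEx(mm,cv2.MORPH_OPEN,np.ones((25,25)));c=cv2.findContours(mm,0,cv2.CHAIN_APPROX_NONE)[0][0]
    P=np.array([onz('top',q[0].astype(float),z)[:2] for q in c],np.float32)
    r=cv2.minAreaRect(P*1000);print(nm,r);print(cv2.boxPoints(r))
# stand corners by hand from zoom ts (k=4, off 150,170)
for q in [(697,77),(733,232),(278,323),(250,172)]: print('std',onz('top',(150+q[0]/4,170+q[1]/4),.02)[:2])
print('dome',onz('top',(150+627/4,170+180/4),.04))
print('dome scene',onz('scene',(340+127/3,130+445/3),.045))
# pads
for nm,q in [('far',[(545,135),(690,150)]),('near',[(487,318),(690,340)])]:
    print(nm,[onz('top',(300+a/5,210+b/5),z)[:2] for (a,b),z in zip(q,[.052 if nm=='far' else .066]*2)])
q=[(318,385),(432,268)]
print('far scene',[onz('scene',(210+a/5,300+b/5),.052)[:2] for a,b in q])
for nm,a,b in [('head',(455,175),(172,235)),]:
    print(nm,tri([ray('top',(150+455/4,170+170/4)),ray('scene',(340+180/3,130+220/3))]))
print('levertip',tri([ray('top',(150+297/4,170+155/4)),ray('scene',(340+243/3,130+75/3))]))
E
```

```text
mat ((438.3267517089844, -114.87544250488281), (139.20005798339844, 199.52789306640625), 0.5481064319610596)
[[ 367.7756  -15.7819]
 [ 369.6843 -215.3006]
 [ 508.8779 -213.969 ]
 [ 506.9692  -14.4503]]
rack ((463.3207092285156, -333.8940124511719), (151.72589111328125, 189.35777282714844), 83.16560363769531)
[[ 360.2869 -397.9511]
 [ 548.2991 -420.4847]
 [ 566.3546 -269.8369]
 [ 378.3423 -247.3033]]
stand ((586.513916015625, 83.85893249511719), (119.43059539794922, 336.28143310546875), 10.437417030334473)
[[497.3261 238.3994]
 [558.2473 -92.3177]
 [675.7018 -70.6815]
 [614.7805 260.0356]]
std [ 0.6733 -0.0689]
std [ 0.5586 -0.0929]
std [0.4982 0.2367]
std [0.609  0.2576]
dome [ 0.5948 -0.0172  0.04  ]
dome scene [ 0.5983 -0.0141  0.045 ]
far [array([ 0.5245, -0.3057]), array([ 0.5146, -0.3872])]
near [array([ 0.4208, -0.2677]), array([ 0.4067, -0.3798])]
far scene [array([ 0.5147, -0.3818]), array([ 0.5271, -0.3075])]
head (array([0.5762, 0.0896, 0.2199]), [np.float64(0.003359241667665099), np.float64(0.0033592416676652853)])
levertip (array([0.5755, 0.1774, 0.307 ]), [np.float64(0.007264680794895189), np.float64(0.007264680794895115)])
```

```bash
cat >> h.py <<'E'
def Rt(o=None):
    o=o or manip.get_obs(); q=o['orientation']; return R.from_quat([q[1],q[2],q[3],q[0]]).as_matrix()
def down(yaw):  # tool down, tool x at yaw (deg)
    a=np.radians(yaw); x=np.array([np.cos(a),np.sin(a),0]); z=np.array([0,0,-1.]); return np.c_[x,np.cross(z,x),z]
def go(p,Rg,o=None):
    o=o or manip.get_obs(); A=Rt(o)
    s=A.T@(np.array(p)-o['ee_pos'])*1000; v=np.degrees(R.from_matrix(A.T@Rg).as_rotvec())
    print('shift mm',s.round(1),'turn deg',v.round(2),'rows>=',np.ceil(max(np.linalg.norm(s)/41.7,np.linalg.norm(v)/7.16)))
E
python3 -c "
from h import *
go([.5185,-.342,.17],down(83.2))"
```

```text
shift mm [364.9 -97.1  70.9] turn deg [-7.000e-02 -5.000e-02 -6.259e+01] rows>= 10.0
```

```bash
python3 -m inch '[[0.06,[0.365,-0.097,0.070],[0,0,-62.6]],[0.06,[0.365,-0.097,0.070],[0,0,-62.6]],[0.06,[0.365,-0.097,0.070],[0,0,-62.6]],[0.06,[0.365,-0.097,0.070],[0,0,-62.6]],[0.06,[0.365,-0.097,0.070],[0,0,-62.6]],[0.06,[0.365,-0.097,0.070],[0,0,-62.6]],[0.06,[0.365,-0.097,0.070],[0,0,-62.6]],[0.06,[0.365,-0.097,0.070],[0,0,-62.6]],[0.06,[0.365,-0.097,0.070],[0,0,-62.6]],[0.06,[0.365,-0.097,0.070],[0,0,-62.6]],[0.06,[0.365,-0.097,0.070],[0,0,-62.6]],[0.06,[0.365,-0.097,0.070],[0,0,-62.6]],[0.06,[0.365,-0.097,0.070],[0,0,-62.6]]]' 25
python3 - <<'E'
from h import *
o=manip.get_obs();print(o['ee_pos'],o['joint_positions'])
w=manip.snapshot('wrist')[:,:,::-1];cv2.imwrite('pics/w1.png',w)
E
```

```text
t: 1.23
ee_pos: [0.5178, -0.3434, 0.172]
orientation: [0.0, 0.748, 0.663, -0.0]
contact_force: [-0.5, -0.7, 0.5]
grip_width: 0.0603
[ 0.51776096 -0.34343758  0.17199649] [-6.40036128e-01  1.45324400e-01  1.29520769e+00 -7.41650595e-04
  1.70082010e+00 -5.19468913e-01]
```

View pics/w1.png

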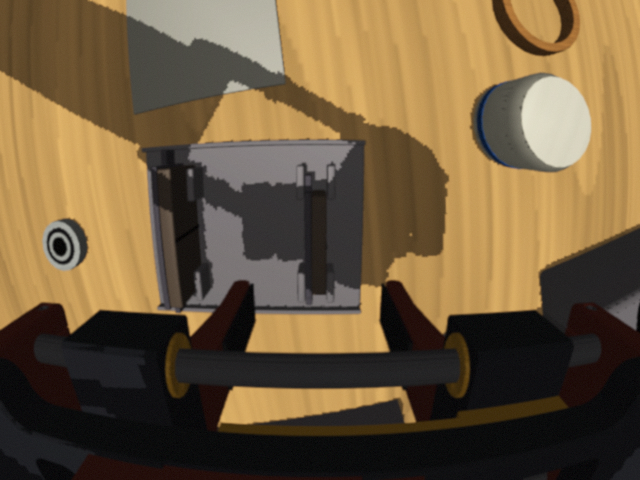

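The wrist view shows the rack at cols 150-365, the small pad in its far slot at about (318, 180-295) between the jaws, the big pad at left (175,230) and the filter at right (540,120). Zooming in to measure.

```bash
python3 - <<'E'
from h import *
np.set_printoptions(precision=4,suppress=True)
w=cv2.imread('pics/w1.png')
g=np.clip(w.astype(float)*2.2,0,255).astype(np.uint8)
zoom(g,270,140,380,320,4.0,'pics/w1z.png')
# slot middle (rack estimate) projections
C=np.array([.4633,-.3339]);ux=np.array([.9929,-.119]);uy=np.array([.119,.9929])
for a in (-.052,0,.052):
    for z in (.008,.052): print(a,z,proj('wrist',[*(C+.055*ux+a*uy),z]))
print([proj('wrist',[*(C+a*ux+b*uy),.008]).round(1) for a in(-.095,.095) for b in (-.075,.075)])
E
```

```text
-0.052 0.008 [317.0722 287.2743]
-0.052 0.052 [317.1574 307.6309]
0 0.008 [316.944  229.5675]
0 0.052 [317.0138 242.2284]
0.052 0.008 [316.8087 167.7786]
0.052 0.052 [316.8582 170.5801]
[array([161. , 307.6]), array([145.6, 147.9]), array([361.2, 310.5]), array([365.6, 140.4])]
```

View pics/w1z.png

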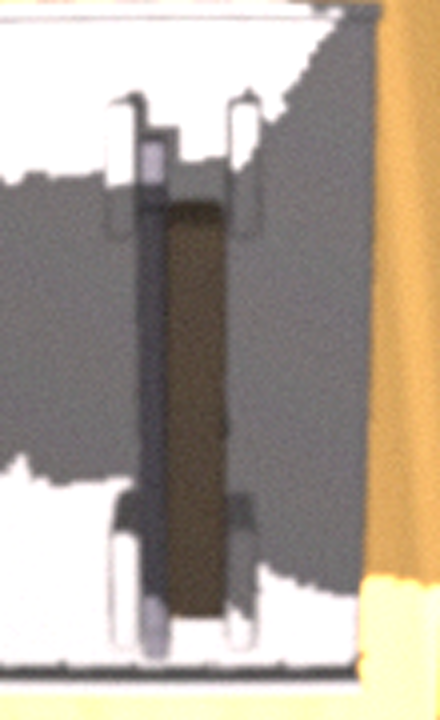

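```bash
python3 - <<'E'
from h import *
np.set_printoptions(precision=4,suppress=True)
o=manip.get_obs();A=Rt(o)
f=lambda a,b,z:(A.T@(onz('wrist',(270+a/4,140+b/4),z,o)-o['ee_pos'])*1000).round(1)
for nm,a,b,z in [('liningtop',197,205,.052),('liningbot',197,615,.052),('lug top',150,140,.039),('lug bot',155,655,.039),('L',138,400,.052),('mid',167,400,.052),('Rr',226,400,.052)]: print(nm,f(a,b,z))
E
```

```text
liningtop [ 40.7   1.4 120.2]
liningbot [-37.    1.5 120.3]
lug top [ 51.4  -7.2 133.2]
lug bot [-51.   -6.8 133.3]
L [  5.1  -9.3 120.2]
mid [  5.   -4.  120.2]
Rr [  5.    6.8 120.2]
```

```bash
python3 -m inch '[[0.045,[0.001,-0.0013,0.04],[0,0,0]],[0.045,[0.001,-0.0013,0.08],[0,0,0]],[0.045,[0.001,-0.0013,0.105],[0,0,0]],[0.045,[0.001,-0.0013,0.117],[0,0,0]],[0.045,[0.001,-0.0013,0.117],[0,0,0]],[0.0,[0.001,-0.0013,0.117],[0,0,0]],[0.0,[0.001,-0.0013,0.117],[0,0,0]],[0.0,[0.001,-0.0013,0.117],[0,0,0]],[0.0,[0.001,-0.0013,0.117],[0,0,0]],[0.0,[0.001,-0.0013,0.117],[0,0,0]],[0.0,[0.001,-0.0013,0.117],[0,0,0]],[0.0,[0.001,-0.0013,0.117],[0,0,0]],[0.0,[0.001,-0.0013,0.117],[0,0,0]]]' 30
```

```text
t: 2.37
ee_pos: [0.5175, -0.3417, 0.0565]
orientation: [0.001, 0.748, 0.664, -0.0]
contact_force: [-4.3, 1.1, 6.1]
grip_width: 0.0159
```

```bash
python3 - <<'E'
from h import *
o=manip.get_obs();print(o['joint_positions'].round(4),o['ee_pos'])
go([.450,-.117,.16],down(75.5))
a=np.radians(-14.5);out=np.array([np.cos(a),np.sin(a),0]);th=np.radians(50)
tz=np.sin(th)*out-np.cos(th)*np.array([0,0,1]);tx=down(75.5)[:,0];ty=np.cross(tz,tx)
go([.450,-.117,.09],np.c_[tx,ty,tz])
E
```

```text
[-6.3780e-01  1.8530e-01  1.4570e+00 -9.0000e-04  1.4979e+00 -5.1920e-01] [ 0.51754783 -0.341652    0.05650913]
shift mm [ 214.9  -93.6 -103.9] turn deg [0.05 0.08 7.71] rows>= 7.0
shift mm [215.  -93.6 -33.9] turn deg [-49.88  -3.29   7.25] rows>= 8.0
```

```bash
python3 -m inch '[[0,[0,0,-0.03],[0,0,0]],[0,[0,0,-0.07],[0,0,0]],[0,[0,0,-0.104],[0,0,0]],[0,[0.215,-0.094,-0.104],[0,0,7.7]],[0,[0.215,-0.094,-0.104],[0,0,7.7]],[0,[0.215,-0.094,-0.104],[0,0,7.7]],[0,[0.215,-0.094,-0.104],[0,0,7.7]],[0,[0.215,-0.094,-0.104],[0,0,7.7]],[0,[0.215,-0.094,-0.104],[0,0,7.7]],[0,[0.215,-0.094,-0.104],[0,0,7.7]],[0,[0.215,-0.094,-0.084],[-49.9,-3.3,7.2]],[0,[0.215,-0.094,-0.064],[-49.9,-3.3,7.2]],[0,[0.215,-0.094,-0.064],[-49.9,-3.3,7.2]],[0,[0.215,-0.094,-0.064],[-49.9,-3.3,7.2]],[0,[0.215,-0.094,-0.064],[-49.9,-3.3,7.2]],[0,[0.215,-0.094,-0.064],[-49.9,-3.3,7.2]],[0,[0.215,-0.094,-0.064],[-49.9,-3.3,7.2]],[0,[0.215,-0.094,-0.064],[-49.9,-3.3,7.2]]]'
python3 - <<'E'
from h import *
o=manip.get_obs();print(o['joint_positions'].round(3),o['ee_pos'],Rt(o).round(3))
cv2.imwrite('pics/w2.png',manip.snapshot('wrist')[:,:,::-1])
E
```

```text
t: 3.87
ee_pos: [0.513, -0.1334, 0.107]
orientation: [0.324, 0.721, 0.558, 0.252]
contact_force: [-0.6, 0.6, -3.1]
grip_width: 0.0157
[-0.377 -0.854  2.388  0.135  0.771 -0.179] [ 0.51302627 -0.13341978  0.10696101] [[ 0.25   0.642  0.725]
 [ 0.968 -0.167 -0.186]
 [ 0.001  0.749 -0.663]]
```

View pics/w2.png

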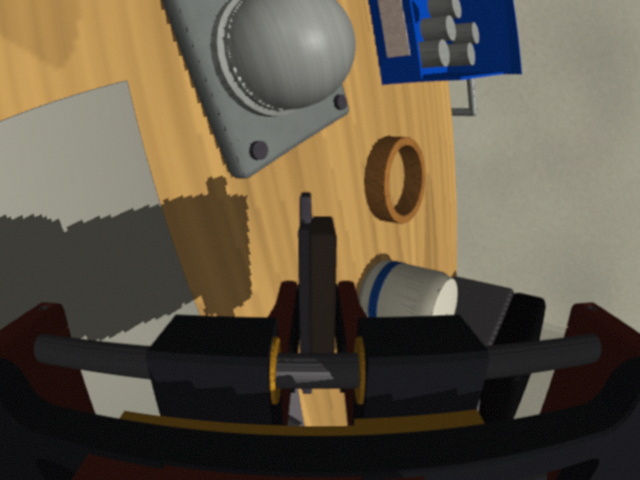

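At this reach joint 2 is at its limit, so the outward tilt stops at about 49 deg and 60 mm beyond the target. I'll tilt sideways instead, with the tool leaning towards -y by rolling joint 4. The pad is still held upright in the jaws.

```bash
python3 - <<'E'
from h import *
go([.44,-.12,.20],down(0))
E
```

```text
shift mm [  -5.3   21.6 -117.7] turn deg [ 40.95 -31.82  70.7 ] rows>= 13.0
```

```bash
python3 -m inch '[[0,[-0.005,0.022,-0.118],[41,-31.8,70.7]],[0,[-0.005,0.022,-0.118],[41,-31.8,70.7]],[0,[-0.005,0.022,-0.118],[41,-31.8,70.7]],[0,[-0.005,0.022,-0.118],[41,-31.8,70.7]],[0,[-0.005,0.022,-0.118],[41,-31.8,70.7]],[0,[-0.005,0.022,-0.118],[41,-31.8,70.7]],[0,[-0.005,0.022,-0.118],[41,-31.8,70.7]],[0,[-0.005,0.022,-0.118],[41,-31.8,70.7]],[0,[-0.005,0.022,-0.118],[41,-31.8,70.7]],[0,[-0.005,0.022,-0.118],[41,-31.8,70.7]],[0,[-0.005,0.022,-0.118],[41,-31.8,70.7]],[0,[-0.005,0.022,-0.118],[41,-31.8,70.7]],[0,[-0.005,0.022,-0.118],[41,-31.8,70.7]],[0,[-0.005,0.022,-0.118],[41,-31.8,70.7]]]'
python3 - <<'E'
from h import *
o=manip.get_obs();print(o['joint_positions'].round(3),o['ee_pos'],Rt(o).round(3))
th=np.radians(48);tx=np.array([1.,0,0]);tz=np.array([0,-np.sin(th),-np.cos(th)])
go([.44,-.12,.15],np.c_[tx,np.cross(tz,tx),tz])
E
```

```text
t: 5.08
ee_pos: [0.441, -0.1208, 0.2052]
orientation: [-0.0, 1.0, -0.001, -0.0]
contact_force: [-0.5, 0.1, -2.8]
grip_width: 0.0159
[-3.420e-01 -3.010e-01  1.660e+00  1.000e-03  1.783e+00  1.231e+00] [ 0.44095377 -0.12075679  0.20521487] [[ 1.    -0.002 -0.   ]
 [-0.002 -1.     0.001]
 [-0.    -0.001 -1.   ]]
shift mm [-0.9 -0.7 55.2] turn deg [-48.04   0.07  -0.12] rows>= 7.0
```

```bash
python3 -m inch '[[0,[-0.001,-0.001,0.01],[-48,0,0]],[0,[-0.001,-0.001,0.02],[-48,0,0]],[0,[-0.001,-0.001,0.03],[-48,0,0]],[0,[-0.001,-0.001,0.055],[-48,0,0]],[0,[-0.001,-0.001,0.055],[-48,0,0]],[0,[-0.001,-0.001,0.055],[-48,0,0]],[0,[-0.001,-0.001,0.055],[-48,0,0]],[0,[-0.001,-0.001,0.055],[-48,0,0]],[0,[-0.001,-0.001,0.055],[-48,0,0]],[0,[-0.001,-0.001,0.055],[-48,0,0]]]'
python3 - <<'E'
from h import *
o=manip.get_obs();print(o['joint_positions'].round(3),o['ee_pos'],Rt(o).round(3))
cv2.imwrite('pics/w3.png',manip.snapshot('wrist')[:,:,::-1])
cv2.imwrite('pics/s3.png',manip.snapshot('scene')[:,:,::-1])
th=np.radians(48);tx=np.array([1.,0,0]);tz=np.array([0,-np.sin(th),-np.cos(th)])
go([.44,-.12,.06],np.c_[tx,np.cross(tz,tx),tz])
E
```

```text
t: 5.92
ee_pos: [0.4402, -0.1187, 0.1511]
orientation: [0.405, 0.914, -0.0, 0.002]
contact_force: [1.2, 0.1, -2.7]
grip_width: 0.0158
[ 0.205 -0.25   1.908 -0.817  1.66   1.776] [ 0.44020541 -0.11865006  0.15110301] [[ 1.    -0.002  0.003]
 [ 0.001 -0.671 -0.741]
 [ 0.003  0.741 -0.671]]
shift mm [ -0.7 -67.5  62. ] turn deg [-0.13 -0.15 -0.24] rows>= 3.0
```

View pics/s3.png

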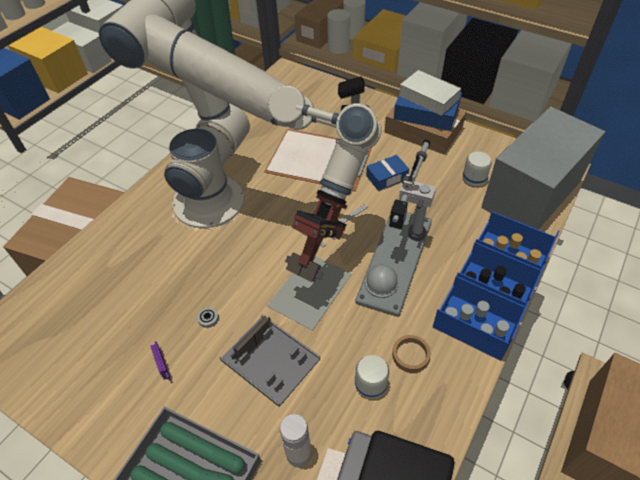

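View pics/w3.png

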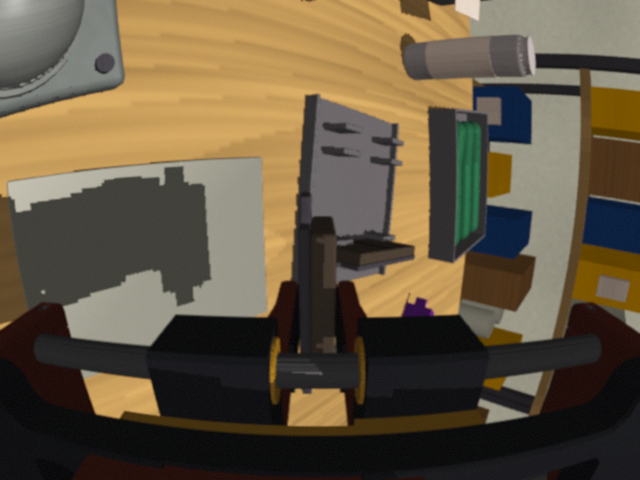

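```bash
python3 -m inch '[[0,[0,-0.025,0.0226],[0,0,0]],[0,[0,-0.05,0.0452],[0,0,0]],[0,[0,-0.067,0.0606],[0,0,0]],[0,[0,-0.075,0.068],[0,0,0]],[0,[0,-0.078,0.0706],[0,0,0]],[0,[0,-0.080,0.0724],[0,0,0]],[0,[0,-0.080,0.0724],[0,0,0]],[0,[0,-0.080,0.0724],[0,0,0]]]'
```

```text
t: 6.68
ee_pos: [0.4411, -0.1191, 0.0441]
orientation: [0.407, 0.914, -0.001, 0.002]
contact_force: [-0.9, 0.2, -1.7]
grip_width: 0.0159
```

```bash
python3 -m inch '[[0,[0,-0.001,0.001],[0,0,0]],[0,[0,-0.0022,0.002],[0,0,0]],[0,[0,-0.0026,0.0024],[0,0,0]],[0.018,[0,-0.0022,0.002],[0,0,0]],[0.022,[0,-0.0022,0.002],[0,0,0]],[0.026,[0,-0.0022,0.002],[0,0,0]],[0.030,[0,-0.0022,0.002],[0,0,0]],[0.030,[0,-0.0022,0.002],[0,0,0]]]'
python3 - <<'E'
from h import *
cv2.imwrite('pics/w4.png',manip.snapshot('wrist')[:,:,::-1])
s=manip.snapshot('scene')[:,:,::-1];zoom(s,260,180,380,330,4,'pics/s4.png')
E
```

```text
t: 7.35
ee_pos: [0.44, -0.1191, 0.0392]
orientation: [0.407, 0.914, -0.0, 0.001]
contact_force: [0.3, -0.5, -0.8]
grip_width: 0.0294
```

View pics/w4.png

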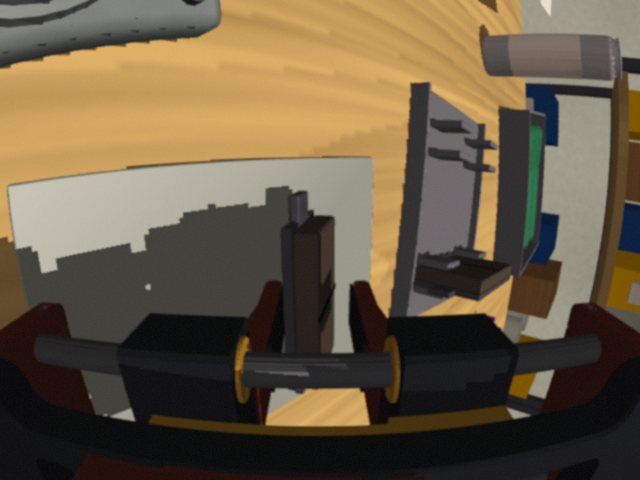

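View pics/s4.png

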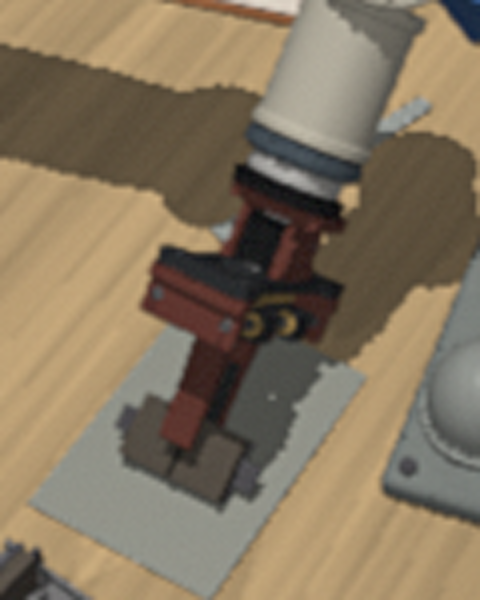

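```bash
python3 -m inch '[[0.034,[0,0,-0.008],[0,0,0]],[0.036,[0,0,-0.02],[0,0,0]],[0.036,[0,0,-0.05],[0,0,0]],[0.036,[0,0,-0.09],[0,0,0]],[0.06,[0,-0.01,-0.13],[15,0,0]],[0.088,[0,-0.02,-0.16],[48,0,0]],[0.088,[0,-0.02,-0.16],[48,0,0]],[0.088,[0,-0.02,-0.16],[48,0,0]],[0.088,[0,-0.02,-0.16],[48,0,0]],[0.088,[0,-0.02,-0.16],[48,0,0]],[0.088,[0,-0.02,-0.16],[48,0,0]],[0.088,[0,-0.02,-0.16],[48,0,0]]]'
python3 - <<'E'
from h import *
o=manip.get_obs();print(o['joint_positions'].round(3),o['ee_pos'],Rt(o).round(3))
cv2.imwrite('pics/w5.png',manip.snapshot('wrist')[:,:,::-1])
go([.44,-.128,.2],down(0))
E
```

```text
t: 8.45
ee_pos: [0.44, 0.0115, 0.1335]
orientation: [-0.001, 1.0, -0.001, 0.002]
contact_force: [-0.0, -0.2, -0.1]
grip_width: 0.0853
[-0.053 -0.35   1.826  0.003  1.662  1.521] [0.44004043 0.01148404 0.13348034] [[ 1.    -0.003  0.004]
 [-0.003 -1.     0.002]
 [ 0.004 -0.002 -1.   ]]
shift mm [  0.8 139.8 -67. ] turn deg [ 0.08 -0.18 -0.17] rows>= 4.0
```

View pics/w5.png

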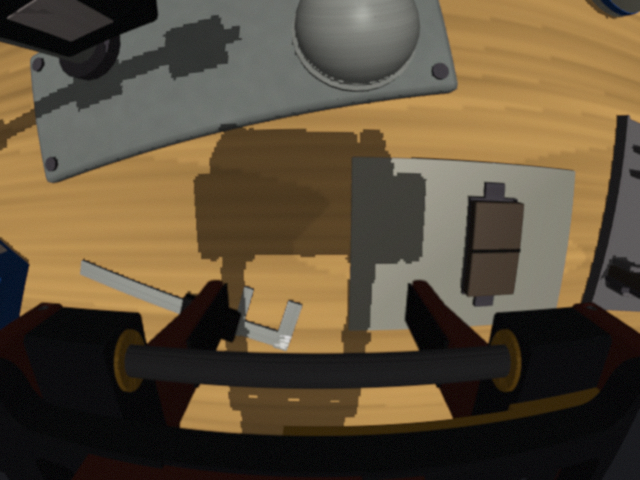

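The pad lies flat on the mat with its lining up, centred near (492,247) in this view. I'll move above it for a measurement.

```bash
python3 - <<'E'
from h import *
w=cv2.imread('pics/w5.png')
a,b=onz('wrist',(494,190),.008),onz('wrist',(483,300),.008)
print(a,b,np.degrees(np.arctan2(*(a-b)[[1,0]])))
q=[onz('wrist',p,.019) for p in [(473,200),(523,203),(517,297),(463,293)]];print(np.round(q,4),np.mean(q,0))
c=np.mean(q,0)
go([c[0],c[1],.14],down(0))
E
```

```text
[ 0.48493089 -0.12727942  0.008     ] [ 0.39314535 -0.12808563  0.008     ] 0.5032502291977426
[[ 0.4778 -0.1043  0.019 ]
 [ 0.477  -0.1489  0.019 ]
 [ 0.3989 -0.155   0.019 ]
 [ 0.4047 -0.1035  0.019 ]] [ 0.43960604 -0.12792172  0.019     ]
shift mm [  0.2 139.7  -7. ] turn deg [ 0.08 -0.18 -0.17] rows>= 4.0
```

```bash
python3 -m inch '[[0.08,[0,0.04,-0.007],[0,0,0]],[0.08,[0,0.08,-0.007],[0,0,0]],[0.08,[0,0.12,-0.007],[0,0,0]],[0.08,[0,0.14,-0.007],[0,-0.2,-0.2]],[0.08,[0,0.14,-0.007],[0,-0.2,-0.2]],[0.08,[0,0.14,-0.007],[0,-0.2,-0.2]],[0.08,[0,0.14,-0.007],[0,-0.2,-0.2]]]'
python3 - <<'E'
from h import *
np.set_printoptions(precision=4,suppress=True)
o=manip.get_obs();print(o['joint_positions'].round(3),o['ee_pos'],Rt(o).round(4))
w=np.ascontiguousarray(manip.snapshot('wrist')[:,:,::-1]);cv2.imwrite('pics/w6.png',w)
zoom(np.clip(w*1.5,0,255).astype(np.uint8),250,150,400,320,4,'pics/w6z.png')
E
```

```text
t: 9.08
ee_pos: [0.44, -0.1253, 0.1384]
orientation: [0.0, 1.0, 0.003, -0.001]
contact_force: [0.4, 0.5, 0.1]
grip_width: 0.08
[-0.351 -0.294  1.773 -0.001  1.665  1.214] [ 0.44   -0.1253  0.1384] [[ 1.      0.0056 -0.0025]
 [ 0.0056 -1.     -0.0004]
 [-0.0025  0.0004 -1.    ]]
```

View pics/w6.png

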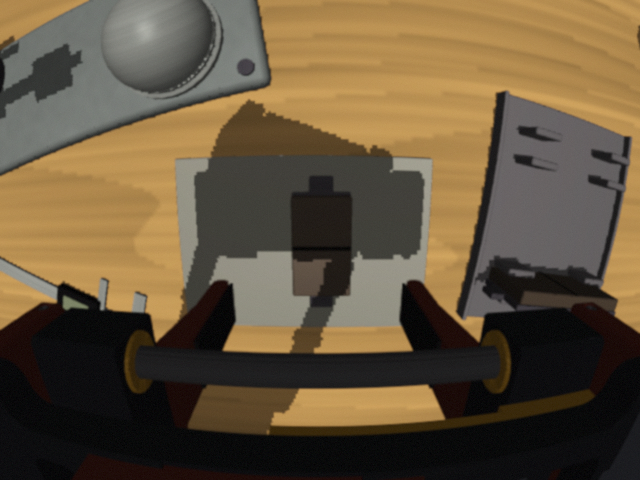

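View pics/w6z.png

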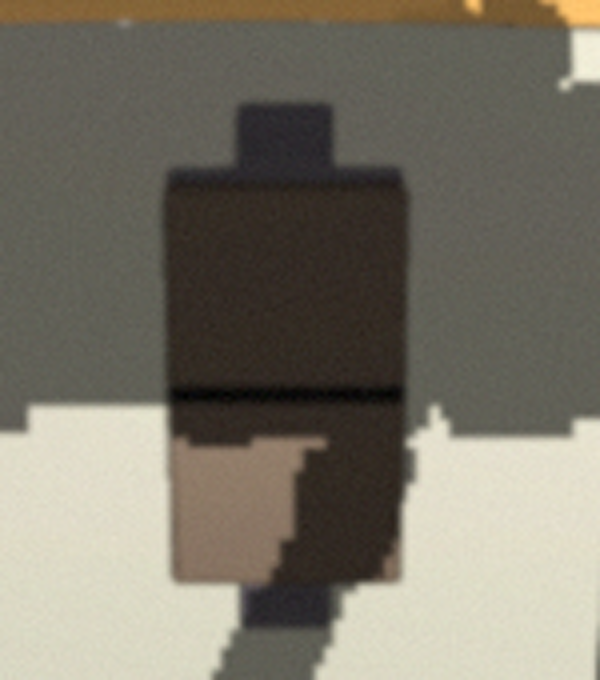

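```bash
python3 - <<'E'
from h import *
np.set_printoptions(precision=4,suppress=True)
o=manip.get_obs();A=Rt(o)
f=lambda a,b,z:(A.T@(onz('wrist',(250+a/4,150+b/4),z,o)-o['ee_pos'])*1000).round(1)
for nm,a,b,z in [('TL',172,188,.019),('TR',404,188,.019),('BL',173,580,.019),('BR',400,580,.019),('groove',287,394,.0185),('lugT',285,103,.008),('lugB',287,627,.008),('L',166,400,.019),('R',405,400,.019)]: print(nm,f(a,b,z))
E
```

```text
TL [ 37.3 -16.3 119.4]
TR [ 37.4  24.9 119.5]
BL [-37.2 -17.3 119.6]
BR [-37.2  25.9 119.6]
groove [ -0.6   4.2 120. ]
lugT [ 51.7   3.9 130.4]
lugB [-51.8   4.5 130.6]
L [ -1.6 -17.9 119.5]
R [ -1.6  25.9 119.5]
```

```bash
python3 -m inch '[[0.08,[0,0.0042,0.04],[0,0,0.3]],[0.08,[0,0.0042,0.08],[0,0,0.3]],[0.08,[0,0.0042,0.105],[0,0,0.3]],[0.07,[0,0.0042,0.114],[0,0,0.3]],[0.07,[0,0.0042,0.114],[0,0,0.3]],[0.04,[0,0.0042,0.114],[0,0,0.3]],[0.03,[0,0.0042,0.114],[0,0,0.3]],[0.03,[0,0.0042,0.114],[0,0,0.3]],[0.03,[0,0.0042,0.114],[0,0,0.3]],[0.03,[0,0.0042,0.114],[0,0,0.3]],[0.03,[0,0.0042,0.114],[0,0,0.3]],[0.03,[0,0.0042,0.114],[0,0,0.3]]]' 20
```

```text
t: 10.13
ee_pos: [0.4401, -0.1306, 0.0252]
orientation: [-0.0, 1.0, -0.001, -0.0]
contact_force: [0.2, 4.7, 3.6]
grip_width: 0.0439
```

```bash
python3 - <<'E'
from h import *
go([.6147,-.1246,.19],down(100.4))
E
```

```text
shift mm [ 174.5   -6.3 -164.9] turn deg [-5.0000e-02 -2.0000e-02 -1.0046e+02] rows>= 15.0
```

```bash
python3 -m inch '[[0.03,[0,0,-0.02],[0,0,0]],[0.03,[0,0,-0.055],[0,0,0]],[0.03,[0.01,0,-0.09],[0,0,-7]],[0.03,[0.03,-0.006,-0.125],[0,0,-14]],[0.03,[0.06,-0.006,-0.165],[0,0,-21]],[0.03,[0.09,-0.006,-0.165],[0,0,-28]],[0.03,[0.12,-0.006,-0.165],[0,0,-35]],[0.03,[0.15,-0.006,-0.165],[0,0,-42]],[0.03,[0.174,-0.006,-0.165],[0,0,-49]],[0.03,[0.174,-0.006,-0.165],[0,0,-56]],[0.03,[0.174,-0.006,-0.165],[0,0,-63]],[0.03,[0.174,-0.006,-0.165],[0,0,-70]],[0.03,[0.174,-0.006,-0.165],[0,0,-77]],[0.03,[0.174,-0.006,-0.165],[0,0,-84]],[0.03,[0.174,-0.006,-0.165],[0,0,-91]],[0.03,[0.174,-0.006,-0.165],[0,0,-98]],[0.03,[0.174,-0.006,-0.165],[0,0,-100.4]],[0.03,[0.174,-0.006,-0.165],[0,0,-100.4]],[0.03,[0.174,-0.006,-0.165],[0,0,-100.4]]]'
python3 - <<'E'
from h import *
np.set_printoptions(precision=4,suppress=True)
o=manip.get_obs();print(o['joint_positions'].round(3),o['ee_pos'],Rt(o).round(4))
w=np.ascontiguousarray(manip.snapshot('wrist')[:,:,::-1]);cv2.imwrite('pics/w7.png',w)
zoom(np.clip(w*1.5,0,255).astype(np.uint8),240,20,400,420,3.0,'pics/w7z.png')
c=onz('wrist',(0,0),.04)
print('pred dome', proj('wrist',[.5948,-.0165,.04],o))
E
```

```text
t: 11.72
ee_pos: [0.6136, -0.1256, 0.1881]
orientation: [-0.001, 0.641, 0.767, -0.001]
contact_force: [-0.4, 0.2, -2.5]
grip_width: 0.0437
[-0.256  0.161  1.25  -0.001  1.734 -0.434] [ 0.6136 -0.1256  0.1881] [[-0.1771  0.9842 -0.0033]
 [ 0.9842  0.1771 -0.0003]
 [ 0.0003 -0.0033 -1.    ]]
pred dome [319.1718  98.5372]
```

View pics/w7.png

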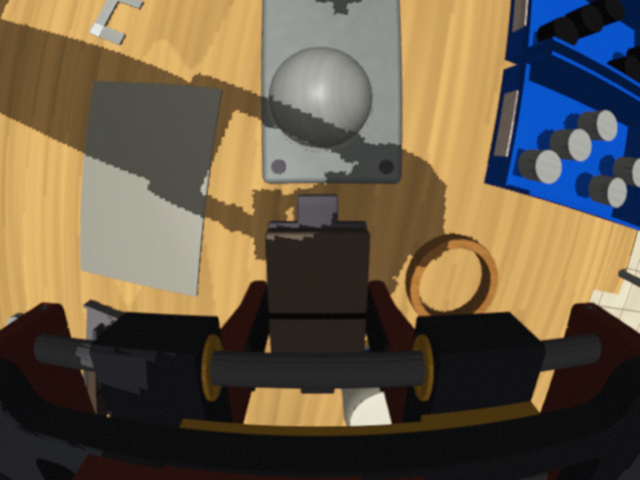

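```bash
python3 - <<'E'
from h import *
np.set_printoptions(precision=4,suppress=True)
o=manip.get_obs();A=Rt(o)
w=cv2.imread('pics/w7.png')
zoom(np.clip(w*1.5,0,255).astype(np.uint8),250,170,390,335,4,'pics/w7z.png')
zoom(w,250,30,390,170,4,'pics/w7d.png')
# silhouette model of sphere: points -> rays; sphere centre from tangent rays: angle between ray and centre dir const = asin(r/d)
E
```

```text
(no output)
```

View pics/w7z.png

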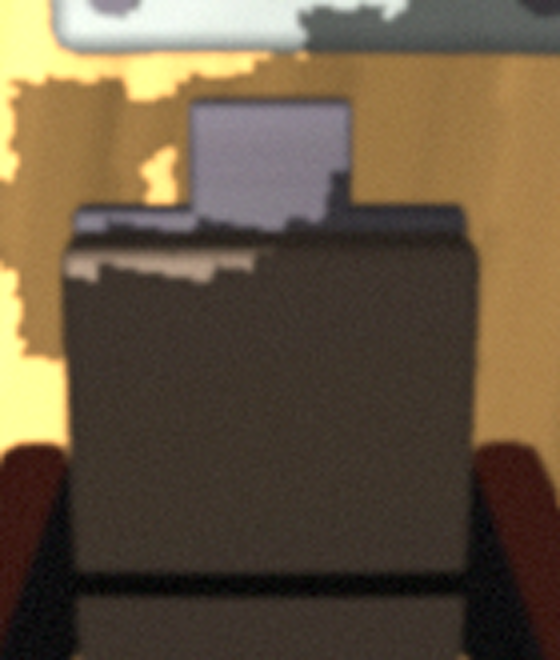

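View pics/w7d.png

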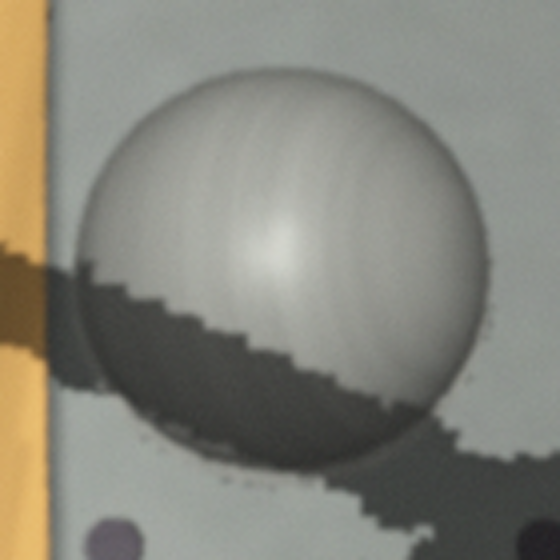

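```bash
cat >> h.py <<'E'
def domefit(img,o,c0,r0,lo=6,hi=6,skip=None,Rr=.04):
    g=cv2.GaussianBlur(cv2.cvtColor(img,cv2.COLOR_BGR2GRAY),(0,0),.8).astype(np.float32)
    rs=np.arange(r0-lo,r0+hi,.25); pts=[]
    for a in np.arange(0,360,3):
        if skip and any(x<=a<=y for x,y in skip): continue
        u=np.array([np.cos(np.radians(a)),np.sin(np.radians(a))]); P=np.array(c0)+rs[:,None]*u
        v=cv2.remap(g,P[:,0].astype(np.float32)[None],P[:,1].astype(np.float32)[None],cv2.INTER_LINEAR)[0]
        d=np.gradient(v); i=np.argmax(d)   # dome rim dark -> base brighter outward
        if d[i]>.6: pts.append(P[i])
    pts=np.array(pts); keep=np.ones(len(pts),bool)
    from scipy.optimize import least_squares
    O=ray('wrist',pts[0],o)[0]; D=np.array([ray('wrist',p,o)[1] for p in pts]); D/=np.linalg.norm(D,axis=1)[:,None]
    f=lambda c:(np.linalg.norm(np.cross(D,c-O),axis=1)-Rr)*1000
    r=least_squares(f,onz('wrist',c0,.04,o),loss='soft_l1',f_scale=.4)
    return r.x,np.abs(r.fun),pts
E
python3 - <<'E'
from h import *
np.set_printoptions(precision=4,suppress=True)
o=manip.get_obs();A=Rt(o);w=cv2.imread('pics/w7.png')
c,res,pts=domefit(w,o,(320.7,97),51)
print(c,'in tool',A.T@(c-o['ee_pos'])*1000,len(pts),np.median(res))
z=lambda tz:o['ee_pos'][2]-tz
f=lambda a,b,tz:(A.T@(onz('wrist',(250+a/4,170+b/4),z(tz),o)-o['ee_pos'])*1000).round(1)
for nm,a,b,tz in [('TL',65,248,.0062),('TR',478,248,.0062),('gL',75,583,.0062),('gR',468,583,.0062),('lugTL',190,101,.0172),('lugTR',352,101,.0172)]: print(nm,f(a,b,tz))
E
```

```text
[ 0.5953 -0.0148  0.0396] in tool [112.1897   1.9966 148.8526] 120 0.14655766188432715
TL [ 36.3 -21.5   6.3]
TR [36.3 21.1  6.1]
gL [ -1.7 -22.    6.3]
gR [-1.6 21.6  6.1]
lugTL [50.1 -9.  17.2]
lugTR [50.1  8.6 17.2]
```

```bash
python3 - <<'E'
from h import *
o=manip.get_obs();A=Rt(o)
p=o['ee_pos']+A@np.array([.1123,.0020,0]);p[2]=.120
go(p,down(100.3))
E
```

```text
shift mm [112.3   2.2  68.4] turn deg [-0.17 -0.02 -0.1 ] rows>= 4.0
```

```bash
python3 -m inch '[[0.03,[0.04,0.0022,0],[0,0,0]],[0.03,[0.08,0.0022,0],[-0.2,0,-0.1]],[0.03,[0.1123,0.0022,0.02],[-0.2,0,-0.1]],[0.03,[0.1123,0.0022,0.05],[-0.2,0,-0.1]],[0.03,[0.1123,0.0022,0.068],[-0.2,0,-0.1]],[0.03,[0.1123,0.0022,0.068],[-0.2,0,-0.1]],[0.03,[0.1123,0.0022,0.068],[-0.2,0,-0.1]],[0.03,[0.1123,0.0022,0.068],[-0.2,0,-0.1]]]'
python3 - <<'E'
from h import *
np.set_printoptions(precision=4,suppress=True)
for i in range(3):
    o=manip.get_obs();print(o['ee_pos'],o['contact_force'],o['ft_torque'],Rt(o)[2])
cv2.imwrite('pics/s8.png',manip.snapshot('scene')[:,:,::-1])
E
```

```text
t: 12.43
ee_pos: [0.5965, -0.0148, 0.1228]
orientation: [0.001, 0.64, 0.768, 0.001]
contact_force: [0.4, 0.4, -1.9]
grip_width: 0.0437
[ 0.5965 -0.0148  0.1228] [ 0.4179  0.4179 -1.8995] [-0.0238 -0.1081 -0.0572] [-0.0005  0.0037 -1.    ]
[ 0.5965 -0.0148  0.1228] [ 0.4179  0.4179 -1.8995] [-0.0238 -0.1081 -0.0572] [-0.0005  0.0037 -1.    ]
[ 0.5965 -0.0148  0.1228] [ 0.4179  0.4179 -1.8995] [-0.0238 -0.1081 -0.0572] [-0.0005  0.0037 -1.    ]
```

View pics/s8.png

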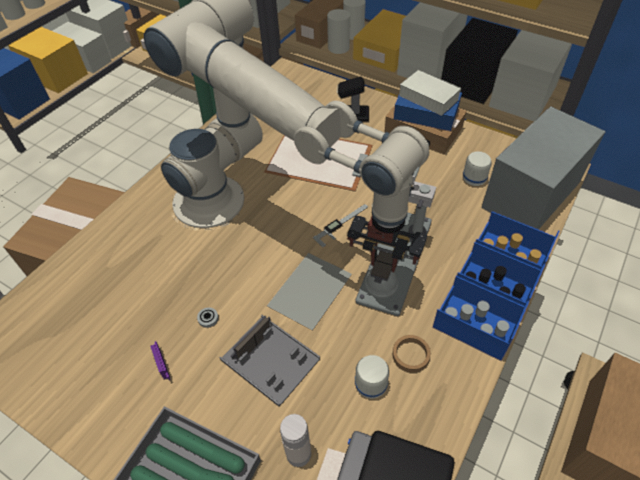

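```bash
python3 -m inch '[[0.03,[0,0,0.008],[0,0,0]],[0.03,[0,0,0.014],[0,0,0]],[0.03,[0,0,0.017],[0,0,0]],[0.03,[0,0,0.017],[0,0,0]],[0.03,[0,0,0.017],[0,0,0]]]'; python3 -m inch '[[0.03,[0,0,0.0],[0,0,0]]]'; python3 -m inch '[[0.03,[0,0,0.0],[0,0,0]]]'
```

```text
t: 12.9
ee_pos: [0.5957, -0.0144, 0.1039]
orientation: [0.0, 0.64, 0.768, 0.001]
contact_force: [-0.0, 0.5, -2.0]
grip_width: 0.0438
t: 12.98
ee_pos: [0.596, -0.0144, 0.1045]
orientation: [0.001, 0.64, 0.768, 0.001]
contact_force: [1.3, 0.0, -2.9]
grip_width: 0.0443
t: 13.07
ee_pos: [0.5961, -0.0144, 0.1047]
orientation: [0.001, 0.64, 0.768, 0.001]
contact_force: [0.5, -0.1, -2.7]
grip_width: 0.0443
```

```bash
for i in 1 ; do python3 -m inch '[[0.03,[0,0,0.0008],[0,0,0]],[0.03,[0,0,0.0016],[0,0,0]],[0.03,[0,0,0.0016],[0,0,0]]]'; python3 -m inch '[[0.03,[0,0,0.0007],[0,0,0]],[0.03,[0,0,0.0007],[0,0,0]]]';  python3 -m inch '[[0.03,[0,0,0.0007],[0,0,0]],[0.03,[0,0,0.0007],[0,0,0]]]'; done
```

```text
t: 13.32
ee_pos: [0.5959, -0.0143, 0.1026]
orientation: [0.001, 0.64, 0.768, 0.001]
contact_force: [-1.3, -0.4, -3.2]
grip_width: 0.0436
t: 13.48
ee_pos: [0.5959, -0.0143, 0.1022]
orientation: [0.001, 0.64, 0.768, 0.001]
contact_force: [-0.1, 0.0, -1.9]
grip_width: 0.0438
t: 13.65
ee_pos: [0.596, -0.0143, 0.1021]
orientation: [0.001, 0.64, 0.768, 0.001]
contact_force: [-1.7, 1.0, 1.2]
grip_width: 0.0436
```

```bash
python3 -m inch '[[0.044,[0,0,0],[0,0,0]],[0.046,[0,0,0],[0,0,0]],[0.048,[0,0,0],[0,0,0]],[0.052,[0,0,0],[0,0,0]],[0.06,[0,0,0],[0,0,0]],[0.06,[0,0,0],[0,0,0]]]'
python3 - <<'E'
from h import *
np.set_printoptions(precision=4,suppress=True)
o=manip.get_obs();print(o['ee_pos'],o['contact_force'])
w=np.ascontiguousarray(manip.snapshot('wrist')[:,:,::-1]);cv2.imwrite('pics/w9.png',w)
E
```

```text
t: 14.15
ee_pos: [0.5959, -0.0144, 0.1012]
orientation: [0.001, 0.64, 0.768, 0.001]
contact_force: [-0.2, -0.2, -0.2]
grip_width: 0.0594
[ 0.5959 -0.0144  0.1012] [-0.1604 -0.1662 -0.2135]
```

View pics/w9.png

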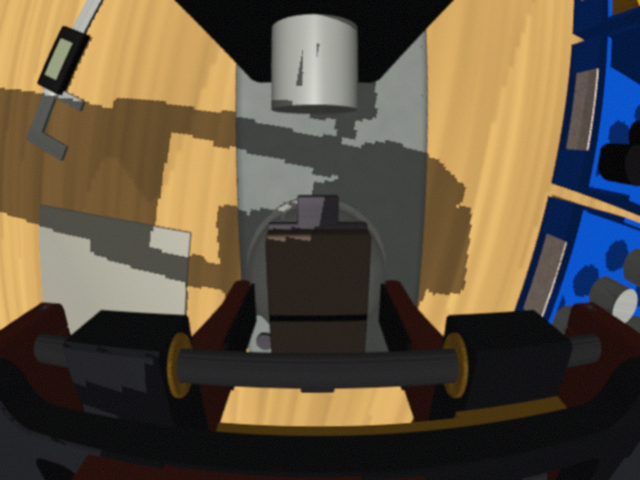

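```bash
python3 -m inch '[[0.07,[0,0,-0.01],[0,0,0]],[0.07,[0,0,-0.03],[0,0,0]],[0.07,[0,0,-0.06],[0,0,0]],[0.07,[-0.03,0,-0.1],[0,0,0]],[0.07,[-0.06,0,-0.11],[0,0,0]],[0.07,[-0.06,0,-0.11],[0,0,0]],[0.07,[-0.06,0,-0.11],[0,0,0]],[0.07,[-0.06,0,-0.11],[0,0,0]]]'
python3 - <<'E'
from h import *
np.set_printoptions(precision=4,suppress=True)
o=manip.get_obs();print(o['ee_pos'],o['contact_force'])
w=np.ascontiguousarray(manip.snapshot('wrist')[:,:,::-1]);cv2.imwrite('pics/w10.png',w)
s=np.ascontiguousarray(manip.snapshot('scene')[:,:,::-1]);cv2.imwrite('pics/s10.png',s)
zoom(s,340,230,460,320,6,'pics/s10z.png');zoom(np.clip(w*1.4,0,255).astype(np.uint8),240,90,400,270,4,'pics/w10z.png')
E
```

```text
t: 14.87
ee_pos: [0.6064, -0.0733, 0.2111]
orientation: [0.0, 0.64, 0.768, 0.001]
contact_force: [0.9, 0.3, -0.1]
grip_width: 0.0699
[ 0.6064 -0.0733  0.2111] [ 0.9043  0.279  -0.1065]
```

View pics/w10.png

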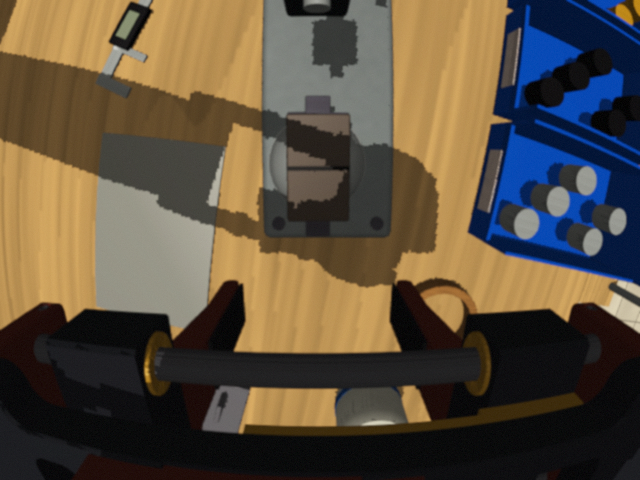

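View pics/w10z.png

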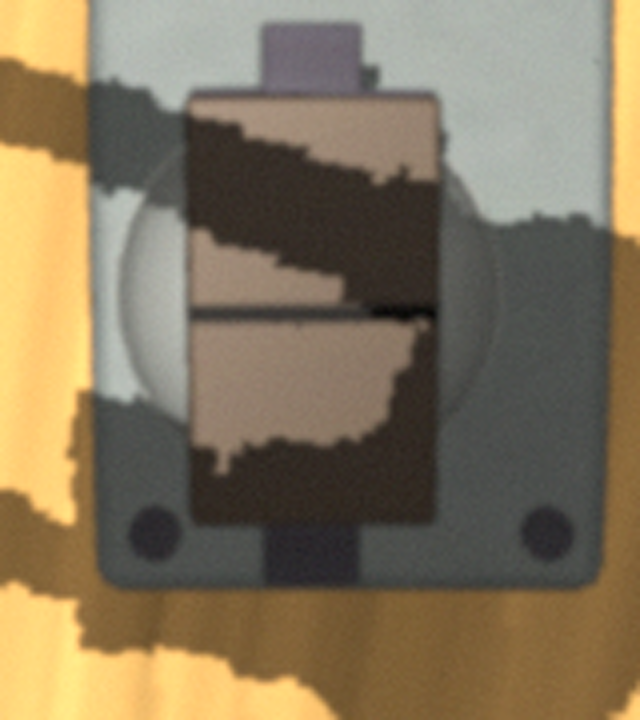

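View pics/s10z.png

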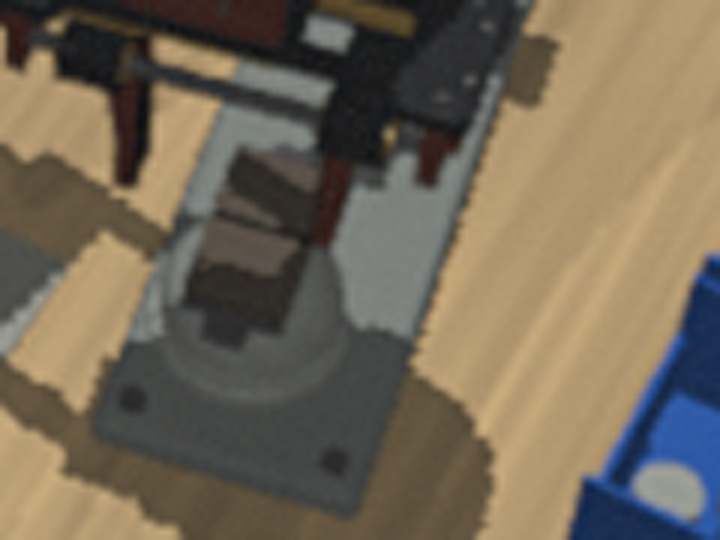

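```bash
cat >> h.py <<'E'
def edge(img,p0,p1,n,w=4,rng=(.1,.9)):
    """points on the strongest edge along segment p0-p1 (searched +-w px normal); returns fitted line (pt,dir)"""
    g=cv2.GaussianBlur(img.max(axis=2) if False else cv2.cvtColor(img,cv2.COLOR_BGR2GRAY),(0,0),.7).astype(np.float32)
    p0=np.array(p0,float);p1=np.array(p1,float);u=(p1-p0)/np.linalg.norm(p1-p0);nn=np.array([-u[1],u[0]]);s=np.arange(-w,w+.01,.2);P=[]
    for k in np.linspace(*rng,n):
        Q=p0+(p1-p0)*k+s[:,None]*nn
        v=cv2.remap(g,Q[:,0].astype(np.float32)[None],Q[:,1].astype(np.float32)[None],cv2.INTER_CUBIC)[0]
        d=np.abs(np.gradient(v)); i=np.argmax(d)
        if d[i]>1: P.append(p0+(p1-p0)*k+s[i]*nn)
    return np.array(P)
E
python3 - <<'E'
from h import *
np.set_printoptions(precision=4,suppress=True)
o=manip.get_obs();A=Rt(o);w=cv2.imread('pics/w10.png')
c,res,pts=domefit(w,o,(317.4,163.5),47,lo=4,hi=4,skip=[(50,130),(225,310)])
print('dome',c,len(pts),np.median(res)); 
d=A.T@(c-o['ee_pos'])*1000;print(d)
f=lambda a,b,z:(A.T@(onz('wrist',(240+a/4,90+b/4),z,o)-o['ee_pos'])*1000).round(1)
for nm,a,b,z in [('TL',188,93,.096),('TR',440,94,.096),('gL',190,313,.096),('gR',439,313,.096),('BL',191,523,.096),('BR',435,523,.096),('lT1',262,23,.085),('lT2',361,23,.085),('lB1',264,585,.085),('lB2',359,585,.085)]: print(nm,f(a,b,z))
E
```

```text
dome [ 0.5945 -0.014   0.0373] 40 0.2337999233010396
[ 59.3513  -0.7401 172.8454]
TL [ 95.7 -20.8 114.2]
TR [ 95.5  22.1 114.2]
gL [ 57.5 -20.7 114.1]
gR [ 57.5  22.1 114.1]
BL [ 20.6 -21.  114.1]
BR [ 20.6  21.9 114.1]
lT1 [109.5  -8.5 125.2]
lT2 [109.5   9.  125.2]
lB1 [  6.8  -8.6 125. ]
lB2 [  6.8   9.  125. ]
```

The pad is balancing on its own. In this view its centre (about (317,168)) is roughly 1 mm off the dome's outline centre. I'll take two side-shifted views to triangulate its tilt.

```bash
python3 -m inch '[[0.07,[0,-0.04,0],[0,0,0]],[0.07,[0,-0.08,0],[0,0,0]],[0.07,[0,-0.08,0],[0,0,0]],[0.07,[0,-0.08,0],[0,0,0]],[0.07,[0,-0.08,0],[0,0,0]]]'
cat > shot.py <<'E'
import sys,pickle
from h import *
o=manip.get_obs();w=np.ascontiguousarray(manip.snapshot('wrist')[:,:,::-1]);n=sys.argv[1]
cv2.imwrite(f'pics/{n}.png',w);pickle.dump(o,open(f'pics/{n}.pkl','wb'))
p=proj('wrist',[.5953,-.0150,.09],o);print(o['ee_pos'],p)
x,y=int(p[0])-80,max(int(p[1])-90,0);print('zoom off',x,y);zoom(np.clip(w*1.4,0,255).astype(np.uint8),max(x,0),y,x+160,y+160,4,f'pics/{n}z.png')
E
python3 shot.py w11
python3 -m inch '[[0.07,[0,0.04,0],[0,0,0]],[0.07,[0,0.08,0],[0,0,0]],[0.07,[0,0.12,0],[0,0,0]],[0.07,[0,0.15,0],[0,0,0]],[0.07,[0,0.15,0],[0,0,0]],[0.07,[0,0.15,0],[0,0,0]],[0.07,[0,0.15,0],[0,0,0]]]'
python3 shot.py w12
```

```text
t: 15.38
ee_pos: [0.528, -0.0872, 0.2111]
orientation: [0.001, 0.64, 0.769, 0.001]
contact_force: [1.0, -0.3, -0.2]
grip_width: 0.0702
[ 0.52796252 -0.08717822  0.2110829 ] [426.33149455 168.22444179]
zoom off 346 78
t: 16.02
ee_pos: [0.6757, -0.0603, 0.2109]
orientation: [0.0, 0.64, 0.769, 0.001]
contact_force: [0.2, -0.4, -0.4]
grip_width: 0.0699
[ 0.67572814 -0.0603215   0.21087779] [219.00106069 167.24587227]
zoom off 139 77
```

View pics/w11z.png

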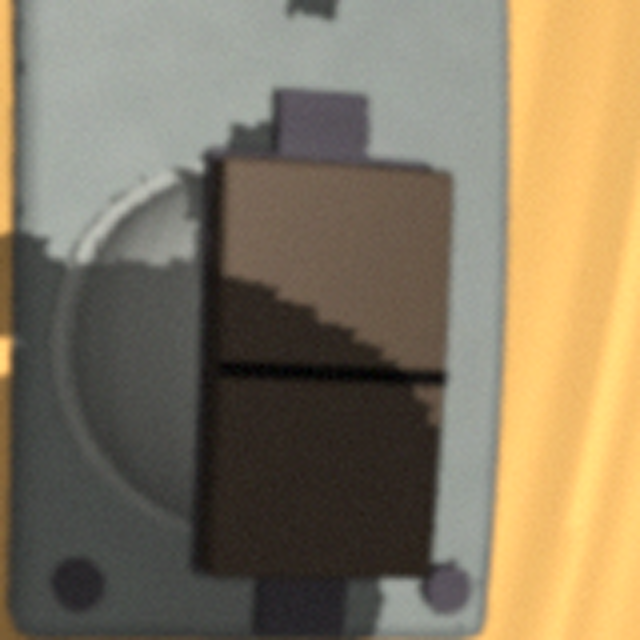

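View pics/w12z.png

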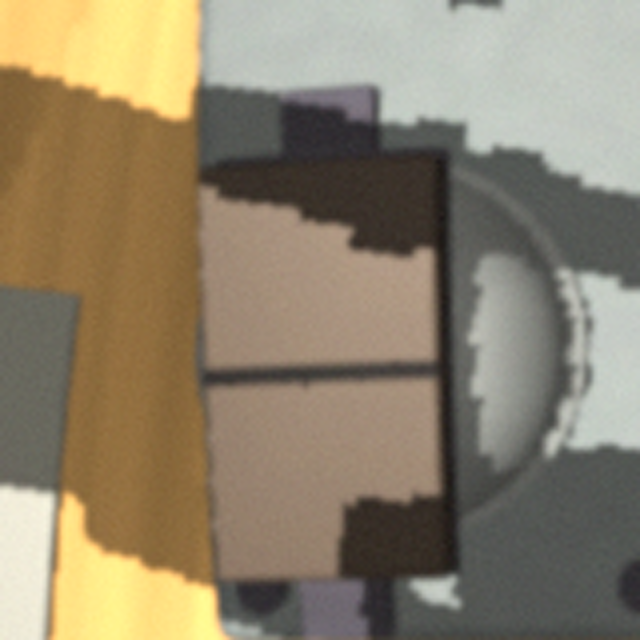

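```bash
python3 - <<'E'
from h import *
import pickle
np.set_printoptions(precision=2,suppress=True)
O={n:pickle.load(open(f'pics/{n}.pkl','rb')) for n in('w11','w12')}
o10=dict(O['w11']);  # w10 pose from printed values
o10['ee_pos']=np.array([.6064,-.0733,.2111]);O['w10']=o10
off={'w10':(240,90),'w11':(346,78),'w12':(139,77)}
C={'w10':dict(TL=(188,94),TR=(440,94),BL=(191,523),BR=(435,523),gL=(190,313),gR=(439,313)),
'w11':dict(TL=(220,158),TR=(453,174),BL=(206,574),BR=(431,578),gL=(221,369),gR=(445,378)),
'w12':dict(TL=(200,164),TR=(440,152),BL=(216,582),BR=(443,572),gL=(206,378),gR=(438,368))}
S=np.array([[-.179,.984,0],[.984,.179,0],[0,0,1]])  # rows: stand y, stand x, z
ref=np.array([.5953,-.015,.096])
for k in ['TL','TR','BL','BR','gL','gR']:
    rs=[]
    for n in C:
        a,b=C[n][k];rs.append(ray('wrist',(off[n][0]+a/4,off[n][1]+b/4),O[n]))
    x,e=tri(rs);print(k,S@(x-ref)*1000,np.array(e)*1000)
    x2,_=tri(rs[1:]);print('   2view z',(x2[2])*1000)
for n in C:
    img=cv2.imread(f'pics/{n}.png');c={k:np.array(off[n])+np.array(v)/4 for k,v in C[n].items()}
    for a,b in [('TL','BL'),('TR','BR')]:
        P=edge(img,c[a],c[b],25,2.5);v=cv2.fitLine(P.astype(np.float32),cv2.DIST_HUBER,0,.01,.01).ravel()
        u=(c[b]-c[a])/np.linalg.norm(c[b]-c[a]);nn=np.array([-u[1],u[0]]);r=(P-c[a])@nn
        print(n,a,b,len(P),'offset of edge from hand line px: top/bot',np.median(r[:8]),np.median(r[8:16]),np.median(r[-8:]))
E
```

```text
TL [ 36.28 -20.7   -1.65] [0.22 0.73 0.6 ]
   2view z 94.36909383801114
TR [36.29 23.15 -1.74] [0.42 0.49 0.24]
   2view z 94.23644889469796
BL [-39.51 -20.84  -2.65] [0.28 0.31 0.34]
   2view z 93.39960960503143
BR [-38.82  22.64  -1.51] [0.44 0.3  0.63]
   2view z 94.45771926561197
gL [ -1.97 -20.18  -0.57] [0.02 0.02 0.03]
   2view z 95.42985975042373
gR [-1.77 22.78 -1.16] [0.2  0.09 0.13]
   2view z 94.83973541247519
w10 TL BL 25 offset of edge from hand line px: top/bot 1.0999999999999948 1.3999999999999928 1.0000000000000144
w10 TR BR 25 offset of edge from hand line px: top/bot -1.0999999999999819 0.19999999999997606 0.0999999999999597
w11 TL BL 19 offset of edge from hand line px: top/bot -0.7000000000000223 2.3999999999999746 2.4999999999999662
w11 TR BR 25 offset of edge from hand line px: top/bot -0.30000000000003346 -0.40000000000001384 0.3000000000000145
w12 TL BL 25 offset of edge from hand line px: top/bot 0.5999999999999917 0.5999999999999983 -0.10000000000001394
w12 TR BR 25 offset of edge from hand line px: top/bot 0.0999999999999901 1.3000000000000158 0.5000000000000042
```

```bash
cat >> h.py <<'E'
def lookat(P,hdeg,el,dist):
    c=manip.camera_info('wrist')['hand_eye']; a=np.radians(hdeg);e=np.radians(el)
    v=np.array([np.cos(a)*np.cos(e),np.sin(a)*np.cos(e),-np.sin(e)]); cx=np.cross(v,[0,0,1]);cx/=np.linalg.norm(cx);cy=np.cross(v,cx)
    Rw=np.c_[cx,cy,v]; Rtool=Rw@c[:3,:3].T; cam=np.array(P)-dist*v; return cam-Rtool@c[:3,3],Rtool
E
python3 - <<'E'
from h import *
p,Rg=lookat([.5955,-.0155,.088],65,40,.30);print(p,Rg.round(2));go(p,Rg)
E
```

```text
[ 0.54105224 -0.13349644  0.15760556] [[ 0.18  0.91  0.38]
 [ 0.38 -0.42  0.82]
 [ 0.91 -0.   -0.42]]
shift mm [ -47.4 -145.4   54. ] turn deg [-19.84  62.68  31.55] rows>= 11.0
```

```bash
python3 -m inch '[[0.07,[-0.02,-0.035,0],[0,0,0]],[0.07,[-0.035,-0.07,0],[0,0,0]],[0.07,[-0.047,-0.105,0.0],[-5,15,8]],[0.07,[-0.047,-0.145,0.02],[-19.8,62.7,31.5]],[0.07,[-0.047,-0.145,0.054],[-19.8,62.7,31.5]],[0.07,[-0.047,-0.145,0.054],[-19.8,62.7,31.5]],[0.07,[-0.047,-0.145,0.054],[-19.8,62.7,31.5]],[0.07,[-0.047,-0.145,0.054],[-19.8,62.7,31.5]],[0.07,[-0.047,-0.145,0.054],[-19.8,62.7,31.5]],[0.07,[-0.047,-0.145,0.054],[-19.8,62.7,31.5]],[0.07,[-0.047,-0.145,0.054],[-19.8,62.7,31.5]],[0.07,[-0.047,-0.145,0.054],[-19.8,62.7,31.5]],[0.07,[-0.047,-0.145,0.054],[-19.8,62.7,31.5]]]'
python3 shot.py w13; python3 -c "
from h import *
print(manip.get_obs()['joint_positions'],Rt().round(3))"
```

```text
t: 17.15
ee_pos: [0.5394, -0.1337, 0.1554]
orientation: [-0.291, 0.712, 0.45, 0.453]
contact_force: [-0.3, -0.1, -1.4]
grip_width: 0.07
[ 0.53944152 -0.13365751  0.15535124] [317.50234656 243.53027265]
zoom off 237 153
[-0.83370178  0.16069433  1.65573055  1.03499109  1.81151963 -0.39589277] [[ 0.183  0.906  0.382]
 [ 0.381 -0.424  0.822]
 [ 0.906 -0.005 -0.423]]
```

View pics/w13.png

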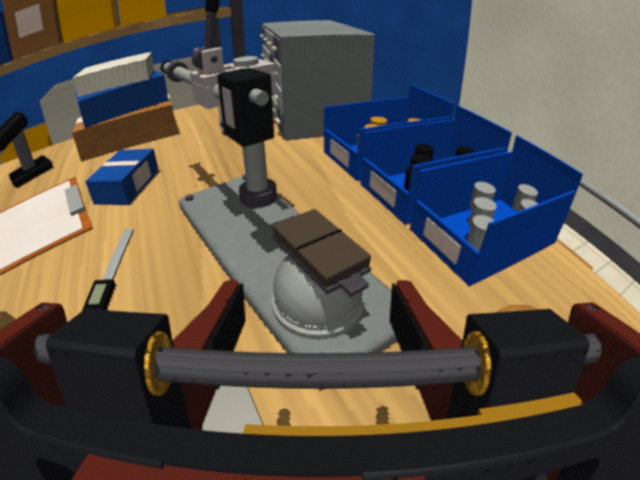

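This oblique view is well suited to the job: the pad is on the dome at about (322,247), with the base and head behind it. I'll zoom in to measure edge slopes.

```bash
python3 - <<'E'
from h import *
w=cv2.imread('pics/w13.png');zoom(np.clip(w*1.5,0,255).astype(np.uint8),262,200,382,340,5.5,'pics/w13z.png')
E
```

```text
(no output)
```

View pics/w13z.png

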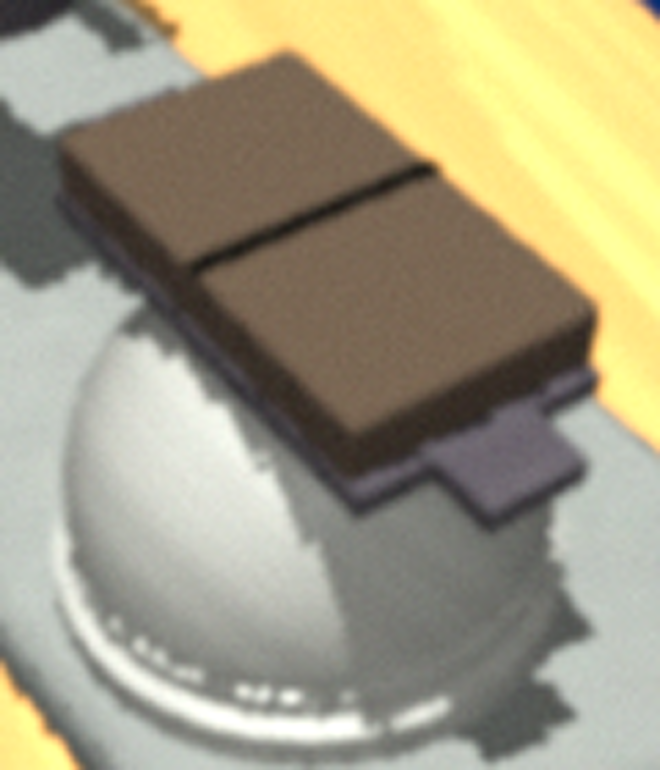

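```bash
cat > pnp.py <<'E'
from h import *
import pickle
from scipy.optimize import least_squares
def posefit(n,obs,L=.0374,free=True):
    """obs: list of (px, obj) ; pad frame: x toward stand +y, y toward stand -x... z up."""
    o=pickle.load(open(f'pics/{n}.pkl','rb')) if isinstance(n,str) else n
    def f(q):
        Rm=R.from_rotvec(q[3:6]).as_matrix()
        return np.concatenate([proj('wrist',q[:3]+Rm@np.array(X),o)-np.array(p) for p,X in obs])
    q0=np.r_[.5955,-.0155,.08,R.from_euler('z',100,degrees=True).as_rotvec()]
    r=least_squares(f,q0,x_scale=np.r_[.01,.01,.01,.1,.1,.1],loss='soft_l1',f_scale=.5)
    Rm=R.from_rotvec(r.x[3:]).as_matrix();z=Rm[:,2]
    J=r.jac;cov=np.linalg.inv(J.T@J)*.3**2
    S=np.array([[-.18,.984,0],[.984,.18,0],[0,0,1]])
    print(n,'centre',r.x[:3].round(4),'top normal in stand (y,x) deg',np.degrees((S@z)[:2]).round(2),'sd deg',np.degrees(np.sqrt(np.diag(cov)[3:])).round(2),'resid px',r.fun.round(2))
    return r
E
python3 - <<'E'
from pnp import *
Z=lambda a,b:(262+a/5.5,200+b/5.5)
L=.0374;W=.022
obs=[(Z(62,135),(L,W,.016)),(Z(290,52),(L,-W,.016)),(Z(596,310),(-L,-W,.016)),(Z(350,437),(-L,W,.016)),(Z(192,270),(0,W,.016)),(Z(433,166),(0,-W,.016)),
 (Z(360,514),(-.038,W,0)),(Z(58,205),(.038,W,0)),(Z(492,526),(-.052,.009,0)),(Z(586,475),(-.052,-.009,0)),(Z(600,385),(-.038,-W,0.0))]
r=posefit('w13',obs); posefit('w13',obs[:6]); posefit('w13',obs[:4])
# same for w10 top view of dome pad
E
```

```text
w13 centre [ 0.5982 -0.0117  0.0754] top normal in stand (y,x) deg [-3.48  1.39] sd deg [0.65 0.73 0.38] resid px [-0.44  0.19 -0.13 -1.33  0.68 -1.15  1.38 -1.32  0.89  0.32  0.26 -0.16
 -1.4  -0.31  0.42  1.46 -0.48  1.63 -0.11  0.83 -2.46 -0.  ]
w13 centre [ 0.5978 -0.0116  0.075 ] top normal in stand (y,x) deg [-3.63  1.62] sd deg [0.42 0.87 0.23] resid px [-0.46  0.08  0.21 -0.88 -0.09  0.04 -0.02 -0.76  0.21  0.5   0.06  0.62]
w13 centre [ 0.5981 -0.0112  0.0742] top normal in stand (y,x) deg [-3.67  1.67] sd deg [0.63 0.71 0.26] resid px [-0.27  0.49  0.26 -0.46 -0.13  0.41  0.13 -0.42]
```

```bash
python3 - <<'E'
from h import *
w=cv2.imread('pics/w13.png');zoom(np.clip(w*1.5,0,255).astype(np.uint8),170,170,410,350,3.3,'pics/w13b.png')
E
```

```text
(no output)
```

View pics/w13b.png

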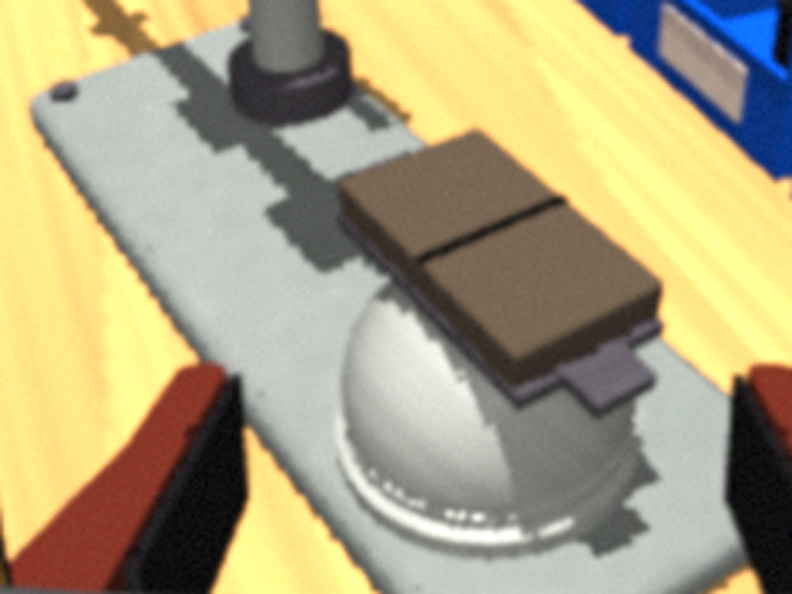

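```bash
python3 - <<'E'
from h import *
import pickle
np.set_printoptions(precision=2,suppress=True)
o=pickle.load(open('pics/w13.pkl','rb'))
S=np.array([[-.1805,.9836],[.9836,.1805]])
f=lambda a,b,z:S@(onz('wrist',(170+a/3.3,170+b/3.3),z,o)[:2]-[.5953,-.0155])*1000
print('left edge (y,x)');[print(f(*p,.02)) for p in [(50,135),(125,240),(205,345),(262,425),(330,515)]]
print('right');[print(f(*p,.02)) for p in [(425,150),(670,353),(720,396)]]
print('front right corner',f(750,545,.02))
print('bolt far left',f(64,90,.02))
img=cv2.imread('pics/w13.png')
c,res,pts=domefit(img,o,(170+490/3.3,170+390/3.3),44,lo=6,hi=6,skip=[(100,360),(0,80)])
# dome left arc by hand: tangent rays
P=[(343,365),(350,335),(368,305),(342,395),(345,410)]
for p in P:
    O,d=ray('wrist',(170+p[0]/3.3,170+p[1]/3.3),o);d/=np.linalg.norm(d);print('dome dist-40',np.linalg.norm(np.cross(d,np.array([.5953,-.0155,.04])-O))*1000-40)
E
```

```text
left edge (y,x)
[228.09 -50.49]
[145.87 -50.48]
[ 81.29 -49.84]
[ 41.17 -50.82]
[  1.44 -51.32]
right
[128.52  63.31]
[-5.14 64.18]
[-27.66  63.97]
front right corner [-72.83  32.64]
bolt far left [257.83 -33.95]
dome dist-40 -0.22877902686336427
dome dist-40 -0.0073885273400833285
dome dist-40 -0.5782861524235443
dome dist-40 -0.34891627492172006
dome dist-40 -0.7209162833189993
```

The tilt estimates agree in sign: the pad sits about 1 mm towards stand -y and about 0.75 mm towards +x, giving roughly 2-3 deg and 1.3 deg of tilt. I'll regrip it, shift it by that much and release it again.

```bash
python3 - <<'E'
from h import *
go([.612,-.09,.20],down(100.3))
go([.5959,-.0144,.18],down(100.3))
E
```

```text
shift mm [70.2 46.9 44.5] turn deg [ 19.77 -62.9  -31.61] rows>= 11.0
shift mm [ 77.9   0.4 109. ] turn deg [ 19.77 -62.9  -31.61] rows>= 11.0
```

```bash
python3 -m inch '[[0.07,[0.03,0,0],[2,-7,-3.5]],[0.07,[0.07,0.02,0.02],[4,-14,-7]],[0.07,[0.07,0.047,0.044],[19.8,-62.9,-31.6]],[0.07,[0.07,0.047,0.044],[19.8,-62.9,-31.6]],[0.07,[0.07,0.047,0.044],[19.8,-62.9,-31.6]],[0.07,[0.07,0.047,0.044],[19.8,-62.9,-31.6]],[0.07,[0.07,0.047,0.044],[19.8,-62.9,-31.6]],[0.07,[0.07,0.047,0.044],[19.8,-62.9,-31.6]],[0.07,[0.07,0.047,0.044],[19.8,-62.9,-31.6]],[0.07,[0.07,0.047,0.044],[19.8,-62.9,-31.6]],[0.07,[0.07,0.047,0.044],[19.8,-62.9,-31.6]],[0.07,[0.07,0.047,0.044],[19.8,-62.9,-31.6]],[0.07,[0.07,0.047,0.044],[19.8,-62.9,-31.6]]]'
python3 shot.py w14
python3 - <<'E'
from h import *
import pickle
np.set_printoptions(precision=4,suppress=True)
o=pickle.load(open('pics/w14.pkl','rb'));A=Rt(o);print(A)
go([.5959,-.0144,.125],down(100.3))
E
```

```text
t: 18.28
ee_pos: [0.6134, -0.0892, 0.2031]
orientation: [0.002, 0.639, 0.769, 0.001]
contact_force: [-0.1, 0.3, 0.2]
grip_width: 0.07
[ 0.61342405 -0.08920964  0.20311297] [310.57931143 140.40839331]
zoom off 230 50
[[-0.1824  0.9832  0.0047]
 [ 0.9832  0.1824 -0.002 ]
 [-0.0029  0.0043 -1.    ]]
shift mm [77.8 -3.6 77.3] turn deg [0.19 0.14 0.13] rows>= 3.0
```

View pics/w14z.png

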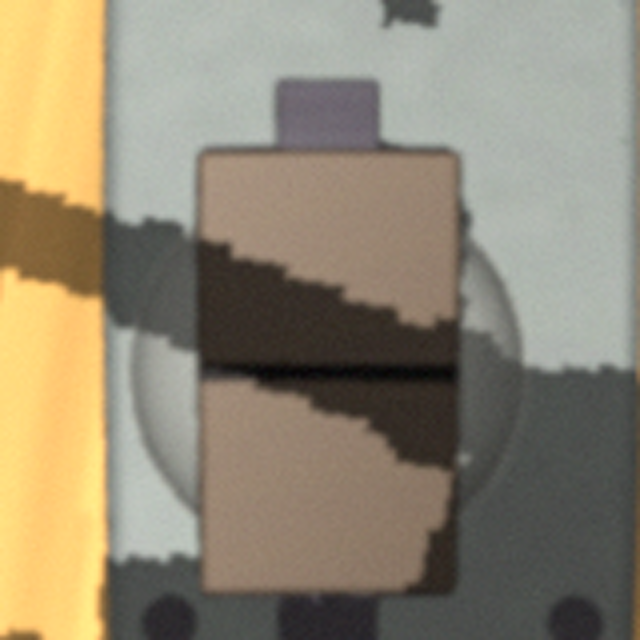

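```bash
python3 -m inch '[[0.07,[0.04,-0.0036,0],[0,0,0]],[0.07,[0.078,-0.0036,0.02],[0.2,0.15,0.1]],[0.07,[0.078,-0.0036,0.055],[0.2,0.15,0.1]],[0.07,[0.078,-0.0036,0.078],[0.2,0.15,0.1]],[0.07,[0.078,-0.0036,0.09],[0.2,0.15,0.1]],[0.07,[0.078,-0.0036,0.099],[0.2,0.15,0.1]],[0.07,[0.078,-0.0036,0.099],[0.2,0.15,0.1]],[0.07,[0.078,-0.0036,0.099],[0.2,0.15,0.1]]]'
python3 -c "
from h import *
go([.5959,-.0144,.1022],down(100.3))"
```

```text
t: 19.0
ee_pos: [0.5962, -0.0151, 0.1034]
orientation: [0.0, 0.641, 0.768, -0.001]
contact_force: [-0.2, 0.4, 1.2]
grip_width: 0.0699
shift mm [ 0.8 -0.2  1.2] turn deg [-0.05  0.04 -0.01] rows>= 1.0
```

```bash
python3 -m inch '[[0.055,[0.0,0,0],[0,0,0]],[0.05,[0.0,0,0],[0,0,0]],[0.047,[0.0,0,0],[0,0,0]],[0.045,[0,0,0],[0,0,0]],[0.04,[0,0,0],[0,0,0]],[0.03,[0,0,0],[0,0,0]],[0.03,[0,0,0],[0,0,0]],[0.03,[0,0,-0.002],[0,0,0]],[0.03,[0,0,-0.003],[0,0,0]],[0.03,[0,0,-0.003],[0,0,0]]]' 10
python3 shot.py w15
```

```text
t: 19.83
ee_pos: [0.5955, -0.0141, 0.1049]
orientation: [-0.001, 0.64, 0.768, -0.001]
contact_force: [0.7, 0.4, -2.1]
grip_width: 0.0444
[ 0.59547034 -0.01405759  0.1048834 ] [317.53379286 306.63896664]
zoom off 237 216
```

View pics/w15.png

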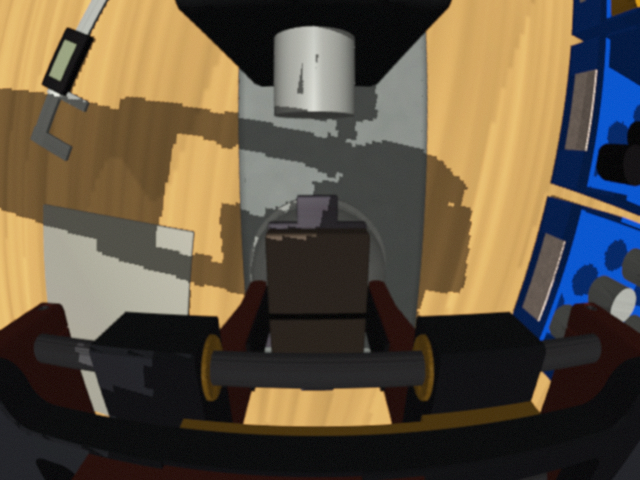

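```bash
python3 -m inch '[[0.03,[0.0011,-0.0006,0],[0,0,0]],[0.03,[0.0011,-0.0006,0.0],[0,0,0]],[0.03,[0.0011,-0.0006,0.001],[0,0,0]],[0.03,[0.0011,-0.0006,0.002],[0,0,0]],[0.03,[0.0011,-0.0006,0.0025],[0,0,0]],[0.03,[0.0011,-0.0006,0.0025],[0,0,0]]]'; python3 -m inch '[[0.03,[0,0,0.0006],[0,0,0]],[0.03,[0,0,0.0006],[0,0,0]]]'; python3 -m inch '[[0.03,[0,0,0.0003],[0,0,0]],[0.03,[0,0,0.0003],[0,0,0]]]'
```

```text
t: 20.38
ee_pos: [0.595, -0.0131, 0.1033]
orientation: [-0.0, 0.64, 0.768, -0.001]
contact_force: [-0.8, 0.3, 0.5]
grip_width: 0.0435
t: 20.55
ee_pos: [0.5951, -0.0131, 0.1033]
orientation: [0.0, 0.64, 0.768, -0.001]
contact_force: [-2.6, 0.3, 3.5]
grip_width: 0.0441
t: 20.72
ee_pos: [0.5951, -0.0131, 0.1032]
orientation: [0.0, 0.64, 0.768, -0.001]
contact_force: [-4.1, -0.3, 6.1]
grip_width: 0.0439
```

```bash
python3 -m inch '[[0.03,[0,0,-0.0006],[0,0,0]],[0.03,[0,0,-0.0006],[0,0,0]],[0.044,[0,0,-0.0006],[0,0,0]],[0.046,[0,0,-0.0006],[0,0,0]],[0.048,[0,0,-0.0006],[0,0,0]],[0.052,[0,0,-0.0006],[0,0,0]],[0.06,[0,0,-0.0006],[0,0,0]],[0.07,[0,0,-0.0006],[0,0,0]],[0.07,[0,0,-0.02],[0,0,0]],[0.07,[0,0,-0.05],[0,0,0]],[0.07,[-0.03,0,-0.09],[0,0,0]],[0.07,[-0.065,0,-0.11],[0,0,0]],[0.07,[-0.065,0,-0.11],[0,0,0]],[0.07,[-0.065,0,-0.11],[0,0,0]],[0.07,[-0.065,0,-0.11],[0,0,0]]]'
python3 shot.py w16
```

```text
t: 21.97
ee_pos: [0.6068, -0.0769, 0.2113]
orientation: [-0.001, 0.64, 0.768, -0.001]
contact_force: [0.0, 0.0, -1.5]
grip_width: 0.0701
[ 0.60683525 -0.0769155   0.21131757] [317.63991512 159.87920448]
zoom off 237 69
```

View pics/w16z.png

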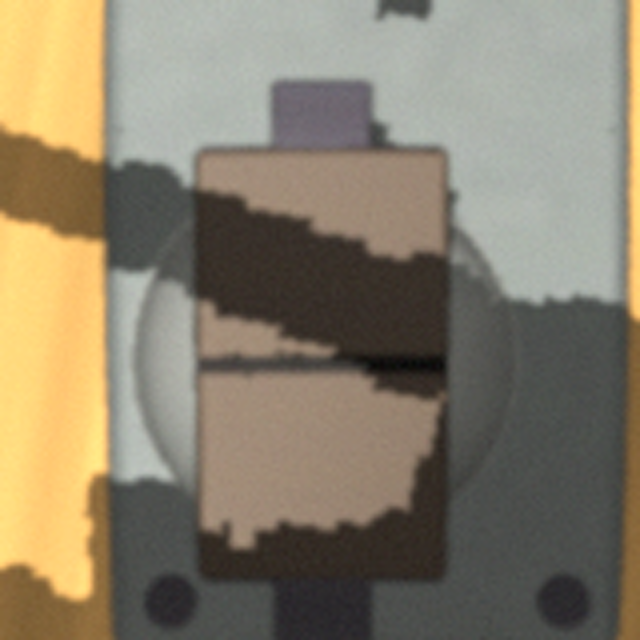

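```bash
python3 - <<'E'
from pnp import *
np.set_printoptions(precision=2,suppress=True)
o=pickle.load(open('pics/w16.pkl','rb'));A=Rt(o);w=cv2.imread('pics/w16.png')
c0=(237+326/4,69+355/4)
for k in range(2):
    c,res,pts=domefit(w,o,c0,47.3,lo=4,hi=4,skip=[(48,132),(222,315)])
    c0=tuple(proj('wrist',c,o))
d=A.T@(c-o['ee_pos'])*1000;print('dome z',c[2],d,len(pts),np.median(res))
f=lambda a,b,z:A.T@(onz('wrist',(237+a/4,69+b/4),z,o)-o['ee_pos'])*1000
P=dict(TL=(195,148,.096),TR=(447,148,.096),BL=(197,579,.096),BR=(445,579,.096),l1=(272,81,.085),l2=(373,81,.085),gL=(199,365,.096),gR=(445,365,.096))
q={k:f(*v) for k,v in P.items()}
for k,v in q.items(): print(k,v)
m=sum(q[k] for k in('TL','TR','BL','BR'))/4;print('corner mean',m,'offset',m-d)
print('lug',(q['l1']+q['l2'])/2-[52,0,0]-d)
L=.0374;W=.0217
def ob(z,off,k,cs): return [((off[0]+a/k,off[1]+b/k),X) for (a,b),X in cs]
for n,off,cs in [('w16',(237,69),[(195,148),(447,148),(445,579),(197,579)]),('w6',(250,150),[(171,188),(405,188),(401,580),(172,580)])]:
    if n=='w6':
        oo=dict(o);oo['ee_pos']=np.array([.44,-.1253,.1384]);oo['orientation']=np.array([0,1.,.0028,-.001]);
    else: oo=o
    posefit(oo,[((off[0]+a/4,off[1]+b/4),X) for (a,b),X in zip(cs,[(L,W,.016),(L,-W,.016),(-L,-W,.016),(-L,W,.016)])])
E
```

```text
dome z 0.03857655604957824 [ 62.89   0.09 172.74] 42 0.16724171402462268
TL [100.93 -21.78 115.36]
TR [100.93  21.32 115.26]
BL [ 25.37 -22.09 115.37]
BR [ 25.37  21.61 115.27]
l1 [114.47  -8.93 126.33]
l2 [114.47   9.05 126.29]
gL [ 63.01 -21.27 115.36]
gR [ 63.01  21.14 115.26]
corner mean [ 63.15  -0.24 115.31] offset [  0.26  -0.32 -57.42]
lug [ -0.42  -0.02 -46.43]
{'t': 21.9667, 'joint_positions': array([-0.18,  0.12,  1.25, -0.  ,  1.77, -0.36]), 'joint_vel': array([0.02, 0.  , 0.04, 0.  , 0.  , 0.  ]), 'joint_torque': array([ -0.98, -47.56, -42.6 ,  -0.07,   0.04,  -0.04]), 'ee_pos': array([ 0.61, -0.08,  0.21]), 'orientation': array([-0.  ,  0.64,  0.77, -0.  ]), 'contact_force': array([ 0.02,  0.  , -1.46]), 'ft_torque': array([-0.02, -0.11,  0.04]), 'grip_width': 0.07012201409409143} centre [ 0.6  -0.02  0.08] top normal in stand (y,x) deg [2.33 0.04] sd deg [2.39 2.36 0.16] resid px [-0.27  0.13  0.27  0.13  0.21 -0.13 -0.2  -0.13]
{'t': 21.9667, 'joint_positions': array([-0.18,  0.12,  1.25, -0.  ,  1.77, -0.36]), 'joint_vel': array([0.02, 0.  , 0.04, 0.  , 0.  , 0.  ]), 'joint_torque': array([ -0.98, -47.56, -42.6 ,  -0.07,   0.04,  -0.04]), 'ee_pos': array([ 0.44, -0.13,  0.14]), 'orientation': array([ 0.,  1.,  0., -0.]), 'contact_force': array([ 0.02,  0.  , -1.46]), 'ft_torque': array([-0.02, -0.11,  0.04]), 'grip_width': 0.07012201409409143} centre [ 0.44 -0.13 -0.  ] top normal in stand (y,x) deg [-1.11  7.04] sd deg [1.83 1.67 0.26] resid px [-0.03 -0.16 -0.02 -0.02 -0.35  0.1   0.45  0.07]
```

```bash
python3 - <<'E'
from h import *
go([.5394,-.1337,.1554],np.array(lookat([.5955,-.0155,.088],65,40,.30)[1]))
E
```

```text
shift mm [-44.4 -76.1  55.2] turn deg [-20.15  62.76  31.31] rows>= 11.0
```

```bash
python3 -m inch '[[0.07,[-0.02,-0.035,0],[0,0,0]],[0.07,[-0.044,-0.06,0.0],[-2.5,8,4]],[0.07,[-0.044,-0.076,0.0],[-5,15,8]],[0.07,[-0.044,-0.076,0.02],[-20.1,62.8,31.3]],[0.07,[-0.044,-0.076,0.055],[-20.1,62.8,31.3]],[0.07,[-0.044,-0.076,0.055],[-20.1,62.8,31.3]],[0.07,[-0.044,-0.076,0.055],[-20.1,62.8,31.3]],[0.07,[-0.044,-0.076,0.055],[-20.1,62.8,31.3]],[0.07,[-0.044,-0.076,0.055],[-20.1,62.8,31.3]],[0.07,[-0.044,-0.076,0.055],[-20.1,62.8,31.3]],[0.07,[-0.044,-0.076,0.055],[-20.1,62.8,31.3]],[0.07,[-0.044,-0.076,0.055],[-20.1,62.8,31.3]],[0.07,[-0.044,-0.076,0.055],[-20.1,62.8,31.3]]]'
python3 shot.py w17; python3 -c "
from h import *
w=cv2.imread('pics/w17.png');zoom(np.clip(w*1.5,0,255).astype(np.uint8),262,200,382,340,5.5,'pics/w17z.png')
print(Rt().round(3))"
```

```text
t: 23.1
ee_pos: [0.5388, -0.1328, 0.1541]
orientation: [-0.291, 0.712, 0.453, 0.452]
contact_force: [0.3, -0.1, 0.0]
grip_width: 0.07
[ 0.53884004 -0.13278079  0.15407973] [319.35062039 242.24204052]
zoom off 239 152
[[ 0.179  0.908  0.379]
 [ 0.385 -0.42   0.822]
 [ 0.905 -0.001 -0.425]]
```

View pics/w17z.png

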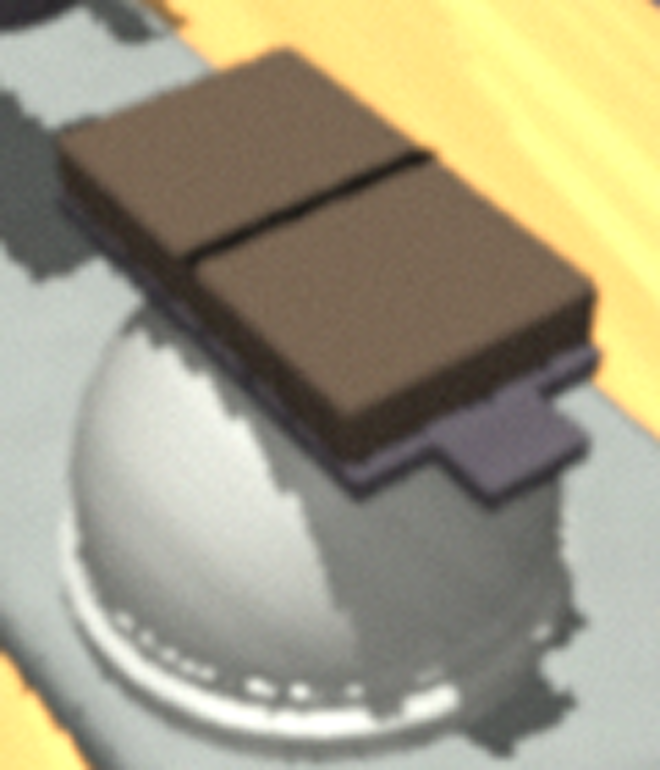

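```bash
python3 - <<'E'
from pnp import *
import pnp
np.set_printoptions(precision=2,suppress=True)
Z=lambda a,b:(262+a/5.5,200+b/5.5)
L=.0374;W=.0217
def mk(c,g): return [(Z(*p),X) for p,X in zip(c,[(L,W,.016),(L,-W,.016),(-L,-W,.016),(-L,W,.016)])]+[(Z(*g[0]),(0,W,.016)),(Z(*g[1]),(0,-W,.016))]
posefit('w13',mk([(62,135),(290,52),(596,310),(350,437)],[(192,270),(433,166)]))
posefit('w17',mk([(62,135),(292,48),(597,293),(348,420)],[(188,260),(432,154)]))
o=pickle.load(open('pics/w17.pkl','rb'))
# level reference: what image would a level pad give at fitted centre, compare vertical end shift
E
```

```text
w13 centre [ 0.6  -0.01  0.08] top normal in stand (y,x) deg [-3.16  1.18] sd deg [0.42 0.85 0.22] resid px [-0.36  0.08  0.17 -0.9  -0.04  0.05 -0.05 -0.74  0.21  0.47  0.02  0.57]
w17 centre [ 0.6  -0.01  0.08] top normal in stand (y,x) deg [-0.61  0.46] sd deg [0.43 0.75 0.24] resid px [-0.38 -0.03 -0.04 -0.63 -0.05 -0.06 -0.23 -0.57  0.56  0.76  0.25  0.93]
```

The pad now reads level to within about 1 deg (apparent tilt -0.6 and 0.5 deg), and its centre is within about 0.4 mm of the dome's. Next is the laser head.

```bash
python3 - <<'E'
from h import *
go([.600,-.04,.30],down(100.4))
E
```

```text
shift mm [177.2  15.7  38.1] turn deg [ 19.84 -62.73 -31.36] rows>= 11.0
```

```bash
python3 -m inch '[[0.08,[0.035,0,-0.02],[0,0,0]],[0.08,[0.07,0,-0.02],[2,-7,-3.5]],[0.08,[0.11,0,-0.01],[4,-14,-7]],[0.08,[0.145,0.01,0.01],[19.8,-62.7,-31.4]],[0.08,[0.177,0.0157,0.038],[19.8,-62.7,-31.4]],[0.08,[0.177,0.0157,0.038],[19.8,-62.7,-31.4]],[0.08,[0.177,0.0157,0.038],[19.8,-62.7,-31.4]],[0.08,[0.177,0.0157,0.038],[19.8,-62.7,-31.4]],[0.08,[0.177,0.0157,0.038],[19.8,-62.7,-31.4]],[0.08,[0.177,0.0157,0.038],[19.8,-62.7,-31.4]],[0.08,[0.177,0.0157,0.038],[19.8,-62.7,-31.4]],[0.08,[0.177,0.0157,0.038],[19.8,-62.7,-31.4]],[0.08,[0.177,0.0157,0.038],[19.8,-62.7,-31.4]],[0.08,[0.177,0.0157,0.038],[19.8,-62.7,-31.4]]]'
python3 shot.py w18
python3 - <<'E'
from h import *
print(Rt().round(3)); go([.5755,.0932,.25],down(100.4)); 
for y,x,z in [(98,-17,.209),(98,17,.209),(142,17,.209),(142,-17,.209),(195,22,.296)]:
    P=np.array([.5953,-.015])+.001*y*np.array([-.1805,.9836])+.001*x*np.array([.9836,.1805]);print((y,x),proj('wrist',[*P,z]))
E
```

```text
t: 24.32
ee_pos: [0.6003, -0.0401, 0.3024]
orientation: [0.002, 0.64, 0.768, 0.002]
contact_force: [0.6, -0.5, 0.3]
grip_width: 0.0799
[ 0.60026752 -0.04014793  0.30236968] [315.66013261 196.66528206]
zoom off 235 106
[[-0.178  0.984  0.005]
 [ 0.984  0.178  0.002]
 [ 0.001  0.005 -1.   ]]
shift mm [136.5  -0.5  52.1] turn deg [ 0.29 -0.05 -0.12] rows>= 4.0
(98, -17) [289.35686002  65.86520214]
(98, 17) [343.59136299  65.79519176]
(142, 17) [342.85660383   3.38671626]
(142, -17) [289.79878894   3.41387628]
(195, 22) [ 363.33974277 -143.34958773]
```

View pics/w18.png

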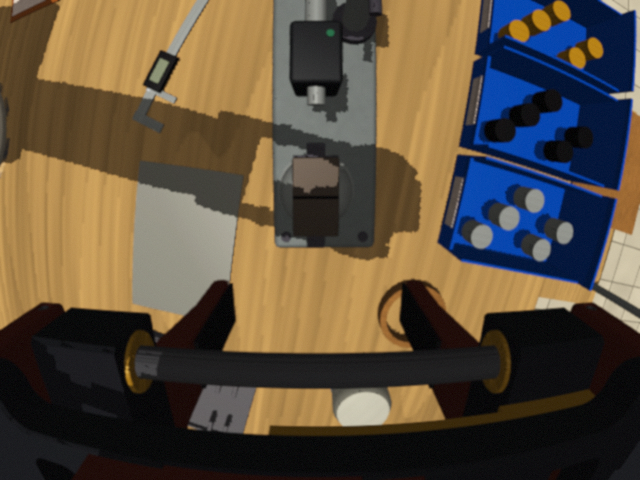

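```bash
python3 - <<'E'
from h import *
w=cv2.imread('pics/w18.png');zoom(np.clip(w*2,0,255).astype(np.uint8),260,0,400,110,5.5,'pics/w18h.png')
E
```

```text
(no output)
```

View pics/w18h.png

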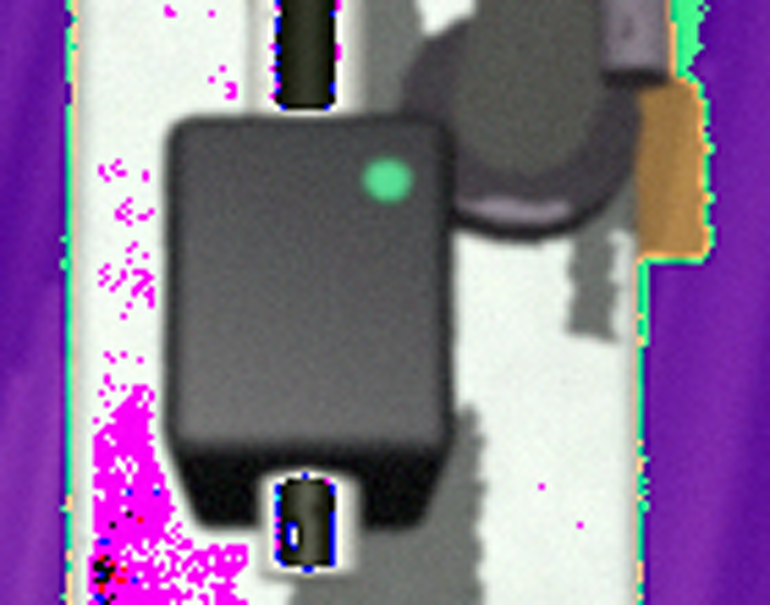

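```bash
python3 - <<'E'
from h import *
import pickle
o=pickle.load(open('pics/w18.pkl','rb'));S=np.array([[-.1805,.9836],[.9836,.1805]])
for p in [(167,450),(453,450),(450,118),(170,118)]:
    X=onz('wrist',(260+p[0]/5.5,p[1]/5.5),.209,o);print(X.round(4),(S@(X[:2]-[.5953,-.015])*1000).round(1))
E
```

```text
[0.5635 0.069  0.209 ] [ 88.4 -16.1]
[0.5955 0.0749 0.209 ] [88.4 16.4]
[0.588  0.1156 0.209 ] [129.8  16.4]
[0.5561 0.1098 0.209 ] [129.8 -16. ]
```

```bash
python3 - <<'E'
from h import *
go([.5773,.0834,.25],down(100.4)); go([.5773,.0834,.213],down(100.4))
E
```

```text
shift mm [126.6  -0.5  52. ] turn deg [ 0.29 -0.05 -0.12] rows>= 4.0
shift mm [126.5  -0.7  89. ] turn deg [ 0.29 -0.05 -0.12] rows>= 4.0
```

```bash
python3 -m inch '[[0.08,[0.04,-0.0005,0],[0,0,0]],[0.08,[0.08,-0.0005,0],[0.3,0,0]],[0.08,[0.115,-0.0005,0],[0.3,0,-0.1]],[0.08,[0.1265,-0.0006,0.02],[0.3,0,-0.1]],[0.08,[0.1265,-0.0006,0.055],[0.3,0,-0.1]],[0.08,[0.1265,-0.0006,0.08],[0.3,0,-0.1]],[0.08,[0.1265,-0.0006,0.089],[0.3,0,-0.1]],[0.08,[0.1265,-0.0006,0.089],[0.3,0,-0.1]],[0.08,[0.1265,-0.0006,0.089],[0.3,0,-0.1]]]'
python3 shot.py w19
```

```text
t: 25.12
ee_pos: [0.5774, 0.0821, 0.2131]
orientation: [-0.0, 0.641, 0.768, -0.001]
contact_force: [-0.1, 0.6, 0.2]
grip_width: 0.0798
[0.57735825 0.08208262 0.21311587] [318.09509131 360.52333832]
zoom off 238 270
```

View pics/w19.png

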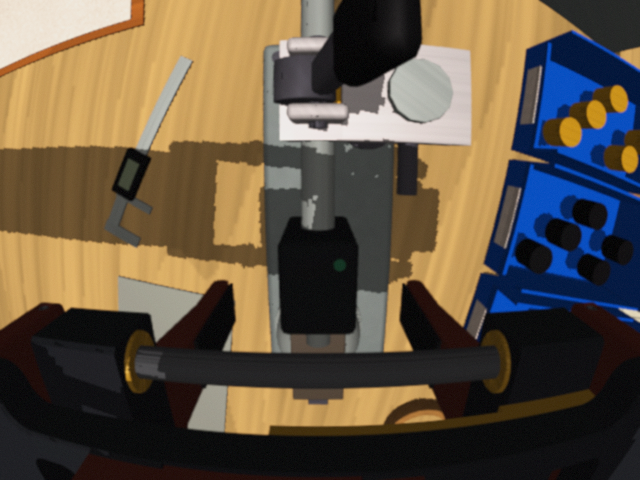

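The head (317,290) is centred between the jaws. The lever grip shows at (380,40), clear of the hand. I'll close on it and slide.

```bash
python3 -m inch '[[0.05,[0,0,0],[0,0,0]],[0.04,[0,0,0],[0,0,0]],[0.036,[0,0,0],[0,0,0]],[0.03,[0,0,0],[0,0,0]],[0.025,[0,0,0],[0,0,0]],[0.025,[0,0,0],[0,0,0]],[0.025,[0,0,0],[0,0,0]],[0.025,[-0.008,0,0],[0,0,0]],[0.025,[-0.02,0,0],[0,0,0]],[0.025,[-0.035,0,0],[0,0,0]],[0.025,[-0.05,0,0],[0,0,0]],[0.025,[-0.065,0,0],[0,0,0]],[0.025,[-0.08,0,0],[0,0,0]],[0.025,[-0.09,0,0],[0,0,0]],[0.025,[-0.097,0,0],[0,0,0]],[0.025,[-0.102,0,0],[0,0,0]],[0.025,[-0.105,0,0],[0,0,0]],[0.025,[-0.105,0,0],[0,0,0]]]' 20
python3 -m inch '[[0.025,[-0.0015,0,0],[0,0,0]],[0.025,[-0.003,0,0],[0,0,0]],[0.025,[-0.003,0,0],[0,0,0]]]'
```

```text
t: 26.67
ee_pos: [0.5965, -0.0208, 0.2125]
orientation: [0.0, 0.64, 0.768, -0.001]
contact_force: [2.3, 0.5, -0.5]
grip_width: 0.034
t: 26.92
ee_pos: [0.5969, -0.0229, 0.2125]
orientation: [-0.0, 0.64, 0.769, -0.001]
contact_force: [2.5, 3.3, 0.1]
grip_width: 0.0335
```

```bash
for i in 1 2 3; do python3 -m inch '[[0.025,[-0.0015,0,0],[0,0,0]],[0.025,[-0.0015,0,0],[0,0,0]]]'|grep -E 'ee|force'; done
```

```text
ee_pos: [0.5972, -0.0244, 0.2125]
contact_force: [2.5, 4.1, -1.3]
ee_pos: [0.5975, -0.026, 0.2125]
contact_force: [3.0, 3.9, -1.2]
ee_pos: [0.5976, -0.0265, 0.2125]
contact_force: [2.1, 7.2, -0.9]
```

```bash
for i in 1 2; do python3 -m inch '[[0.025,[-0.0015,0,0],[0,0,0]],[0.025,[-0.0015,0,0],[0,0,0]]]'|grep -E 'ee|force'; done
```

```text
ee_pos: [0.5976, -0.0266, 0.2125]
contact_force: [1.4, 11.1, -0.7]
ee_pos: [0.5976, -0.0269, 0.2125]
contact_force: [-0.4, 16.0, -1.3]
```

```bash
python3 -m inch '[[0.025,[0.0035,0,0],[0,0,0]],[0.025,[0.0035,0,0],[0,0,0]],[0.04,[0.0035,0,0],[0,0,0]],[0.06,[0.0035,0,0],[0,0,0]],[0.07,[0.0035,0,0],[0,0,0]],[0.07,[0.0035,0,-0.02],[0,0,0]],[0.07,[0.0035,0,-0.06],[0,0,0]],[0.07,[0.0035,0,-0.1],[0,0,0]],[0.05,[0.0035,0,-0.13],[0,0,0]],[0.03,[0.0235,0,-0.15],[0,0,0]],[0.01,[0.0435,0,-0.15],[0,0,0]],[0.0,[0.0435,0,-0.15],[0,0,0]],[0.0,[0.0435,0,-0.15],[0,0,0]]]'
python3 shot.py w20
python3 - <<'E'
from h import *
import pickle
o=pickle.load(open('pics/w19.pkl','rb'));S=np.array([[-.1805,.9836],[.9836,.1805]])
for p,z in [((318,80),.214),((318,45),.214),((318,122),.214),((380,40),.28)]:
    X=onz('wrist',p,z,o);print((S@(X[:2]-[.5953,-.015])*1000).round(1))
E
```

```text
t: 28.83
ee_pos: [0.5903, 0.0124, 0.3628]
orientation: [0.0, 0.64, 0.769, -0.001]
contact_force: [-0.1, -0.0, -0.2]
grip_width: 0.0401
[0.59034168 0.01243494 0.36275477] [317.48129779 236.10886857]
zoom off 237 146
[ 1.954e+02 -1.000e-01]
[ 2.096e+02 -1.000e-01]
[ 1.791e+02 -1.000e-01]
[191.7  12.4]
```

View pics/w20.png

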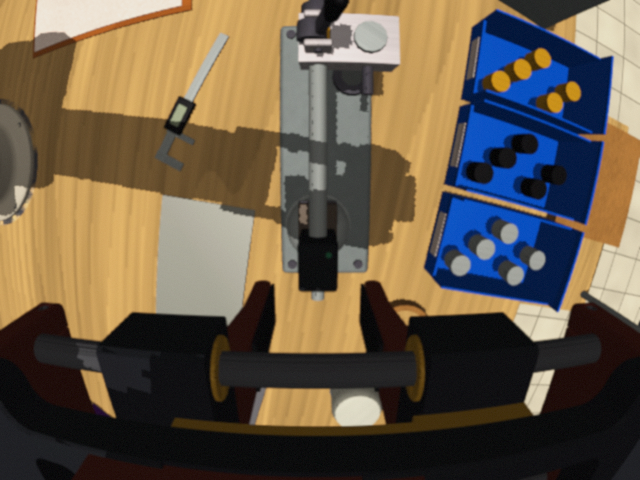

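The head is over the dome, on its stop. From the previous view the lever pivot is at stand y=195, x=0. I'll move to the lever's +x side with the fingers closed.

```bash
python3 - <<'E'
from h import *
go([.6171,.1873,.3628],down(100.4)); go([.6171,.1873,.303],down(100.4))
E
```

```text
shift mm [167.7  58.   -1.2] turn deg [-0.16  0.07  0.02] rows>= 5.0
shift mm [167.7  58.2  58.6] turn deg [-0.16  0.07  0.02] rows>= 5.0
```

```bash
python3 -m inch '[[0,[0.03,0.02,0],[0,0,0]],[0,[0.06,0.04,0],[0,0,0]],[0,[0.095,0.058,0],[0,0,0]],[0,[0.13,0.058,0],[0,0,0]],[0,[0.1677,0.058,0],[0,0,0]],[0,[0.1677,0.058,0],[0,0,0]],[0,[0.1677,0.058,0.03],[0,0,0]],[0,[0.1677,0.058,0.0585],[0,0,0]],[0,[0.1677,0.058,0.0585],[0,0,0]],[0,[0.1677,0.058,0.0585],[0,0,0]]]' 20
python3 shot.py w21
python3 - <<'E'
from h import *
cv2.imwrite('pics/s21.png',cv2.resize(manip.snapshot('scene')[100:330,320:520,::-1],None,fx=3,fy=2.6))
go([.6171,.1873,.303],down(100.4))
E
```

```text
t: 29.72
ee_pos: [0.6165, 0.1864, 0.3006]
orientation: [-0.002, 0.64, 0.768, -0.004]
contact_force: [1.1, -0.1, 0.1]
grip_width: 0.0007
[0.61654439 0.18641542 0.30058198] [269.79690367 388.02554301]
zoom off 189 298
shift mm [ 0.5 -0.3  2.7] turn deg [ 0.01  0.04 -0.04] rows>= 1.0
```

View pics/w21.png

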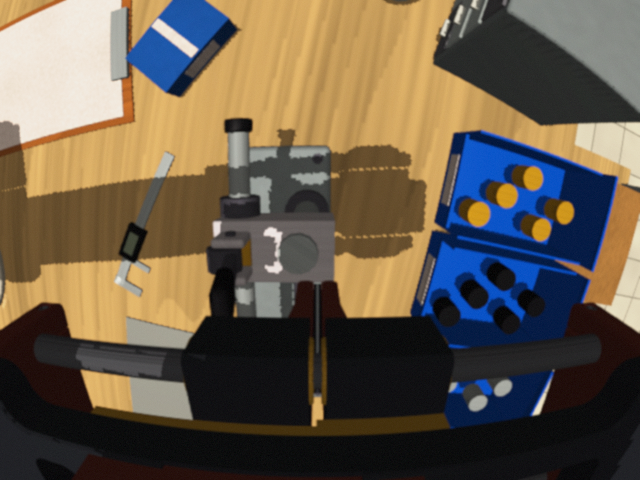

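View pics/s21.png

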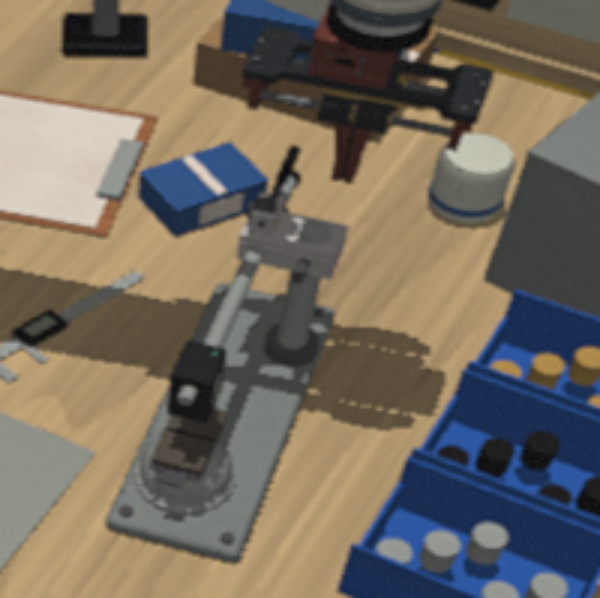

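```bash
python3 -m inch '[[0,[0,-0.02,0],[0,0,0]],[0,[0,-0.0395,0],[0,0,0]],[0,[0,-0.049,0.0005],[0,0,0]],[0,[0,-0.058,0.001],[0,0,0]],[0,[0,-0.067,0.004],[0,0,0]],[0,[0,-0.0755,0.007],[0,0,0]],[0,[0,-0.083,0.012],[0,0,0]],[0,[0,-0.091,0.017],[0,0,0]],[0,[0,-0.097,0.024],[0,0,0]],[0,[0,-0.103,0.031],[0,0,0]]]' 20
python3 -m inch '[[0,[0,-0.004,0.008],[0,0,0]],[0,[0,-0.008,0.016],[0,0,0]],[0,[0,-0.010,0.025],[0,0,0]],[0,[0,-0.012,0.034],[0,0,0]]]'
```

```text
t: 30.65
ee_pos: [0.5166, 0.1688, 0.2771]
orientation: [0.002, 0.64, 0.768, 0.002]
contact_force: [-0.7, -0.7, 3.7]
grip_width: 0.0003
t: 30.98
ee_pos: [0.5047, 0.1667, 0.2444]
orientation: [0.002, 0.64, 0.768, 0.002]
contact_force: [-2.6, -1.2, 5.2]
grip_width: 0.0
```

```bash
for i in 1 2; do python3 -m inch '[[0,[0,0,0.003],[0,0,0]],[0,[0,0,0.006],[0,0,0]],[0,[0,0,0.006],[0,0,0]]]'|grep -E 'ee|force'; done
```

```text
ee_pos: [0.5044, 0.1667, 0.2348]
contact_force: [-0.3, -0.3, 2.2]
ee_pos: [0.5044, 0.1668, 0.2341]
contact_force: [-9.0, -2.9, 24.5]
```

```bash
python3 -m inch '[[0,[0,0,-0.006],[0,0,0]],[0,[0,0,-0.03],[0,0,0]],[0,[0,0,-0.07],[0,0,0]],[0,[-0.035,0.0,-0.1],[0,0,0]],[0,[-0.07,0.0,-0.1],[0,0,0]],[0,[-0.105,0.0,-0.1],[0,0,0]],[0,[-0.105,0.0,-0.1],[0,0,0]],[0,[-0.105,0.0,-0.1],[0,0,0]]]'
python3 shot.py w22
python3 - <<'E'
from h import *
s=manip.snapshot('scene')[:,:,::-1];cv2.imwrite('pics/s22.png',s);cv2.imwrite('pics/s22z.png',cv2.resize(s[100:330,320:520],None,fx=3,fy=2.6))
E
```

```text
t: 32.15
ee_pos: [0.5238, 0.0623, 0.3271]
orientation: [-0.0, 0.641, 0.767, -0.001]
contact_force: [0.2, 0.7, 0.2]
grip_width: 0.0003
[0.5238166  0.06229104 0.3270902 ] [368.45320641 297.15035878]
zoom off 288 207
```

View pics/w22.png

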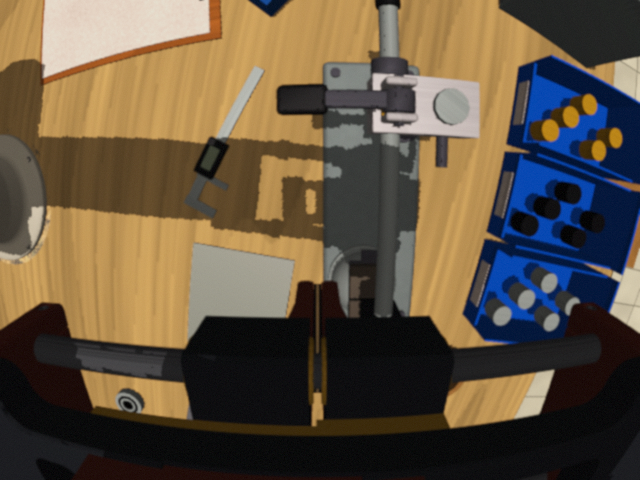

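View pics/s22z.png

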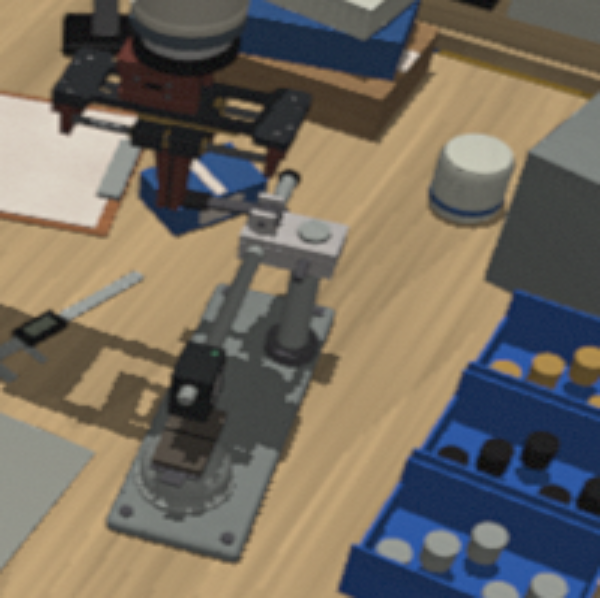

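```bash
python3 - <<'E'
from h import *
import pickle
o=pickle.load(open('pics/w22.pkl','rb'));S=np.array([[-.1805,.9836],[.9836,.1805]])
for p,z in [((277,100),.213),((316,290),.30)]: print((S@(onz('wrist',p,z,o)[:2]-[.5953,-.015])*1000).round(1))
go([.5388,-.1328,.1541],np.array(lookat([.5955,-.0155,.088],65,40,.30)[1]))
go([.5388,-.1328,.327],np.array(lookat([.5955,-.0155,.088],65,40,.30)[1]))
E
```

```text
[194.1 -83.8]
[ 91.5 -57.4]
shift mm [-196.5  -20.1  172.8] turn deg [-20.04  62.76  31.41] rows>= 11.0
shift mm [-1.966e+02 -2.040e+01 -1.000e-01] turn deg [-20.04  62.76  31.41] rows>= 11.0
```

```bash
python3 -m inch '[[0,[-0.04,-0.02,0],[0,0,0]],[0,[-0.08,-0.02,0],[0,0,0]],[0,[-0.12,-0.02,0],[0,0,0]],[0,[-0.16,-0.02,0],[0,0,0]],[0,[-0.1965,-0.02,0],[0,0,0]],[0,[-0.1965,-0.02,0.03],[-20,62.8,31.4]],[0,[-0.1965,-0.02,0.06],[-20,62.8,31.4]],[0,[-0.1965,-0.02,0.09],[-20,62.8,31.4]],[0,[-0.1965,-0.02,0.12],[-20,62.8,31.4]],[0,[-0.1965,-0.02,0.15],[-20,62.8,31.4]],[0,[-0.1965,-0.02,0.173],[-20,62.8,31.4]],[0,[-0.1965,-0.02,0.173],[-20,62.8,31.4]],[0,[-0.1965,-0.02,0.173],[-20,62.8,31.4]],[0,[-0.1965,-0.02,0.173],[-20,62.8,31.4]],[0,[-0.1965,-0.02,0.173],[-20,62.8,31.4]],[0,[-0.1965,-0.02,0.173],[-20,62.8,31.4]],[0,[-0.1965,-0.02,0.173],[-20,62.8,31.4]]]'
python3 shot.py w23;python3 -c "
from h import *
w=cv2.imread('pics/w23.png');zoom(np.clip(w*1.5,0,255).astype(np.uint8),262,200,382,340,5.5,'pics/w23z.png')
print(Rt().round(3))"
```

```text
t: 33.67
ee_pos: [0.5381, -0.1324, 0.152]
orientation: [-0.291, 0.712, 0.453, 0.451]
contact_force: [1.2, 0.5, -0.5]
grip_width: 0.0004
[ 0.53808403 -0.13235707  0.15199264] [320.55105947 240.03143373]
zoom off 240 150
[[ 0.18   0.908  0.378]
 [ 0.386 -0.419  0.822]
 [ 0.905 -0.002 -0.426]]
```

View pics/w23.png

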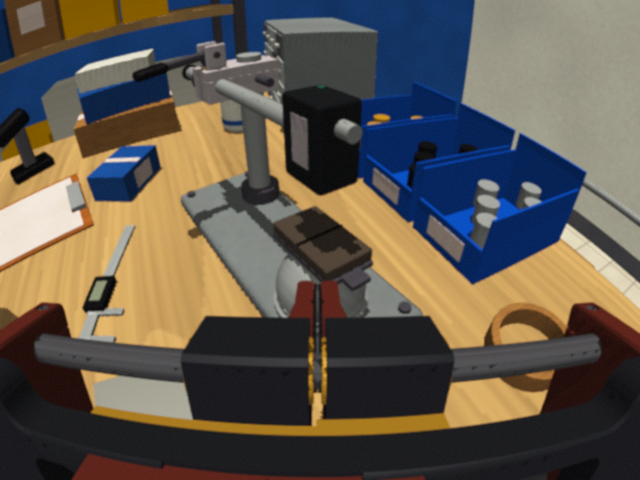

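View pics/w23z.png

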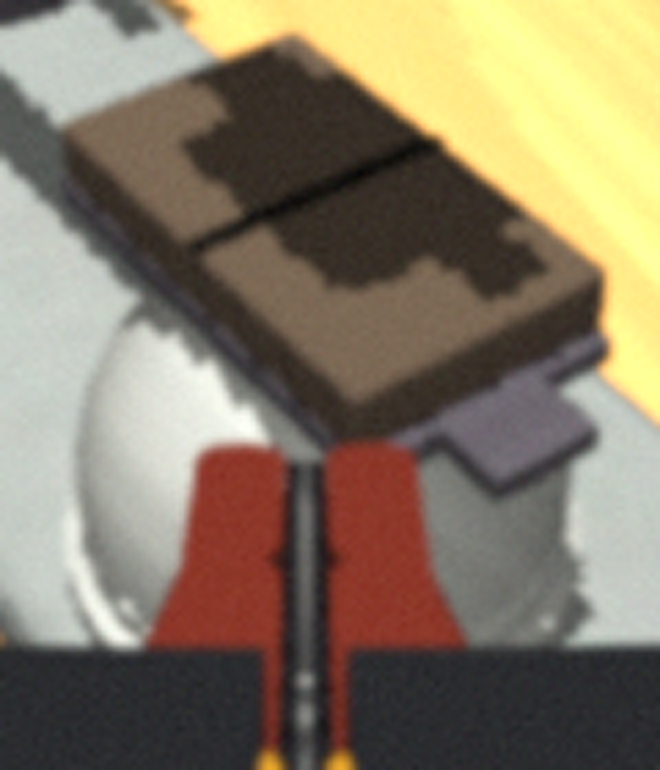

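```bash
python3 - <<'E'
from pnp import *
Z=lambda a,b:(262+a/5.5,200+b/5.5)
L=.0374;W=.0217
c=[(65,127),(297,37),(604,277),(352,407)];g=[(192,247),(438,142)]
posefit('w23',[(Z(*p),X) for p,X in zip(c,[(L,W,.016),(L,-W,.016),(-L,-W,.016),(-L,W,.016)])]+[(Z(*g[0]),(0,W,.016)),(Z(*g[1]),(0,-W,.016))])
# head: vertical axis position vs dome: top face corners in w23 picked
t=manip.snapshot('top')[:,:,::-1];zoom(t,150,150,470,310,2.4,'pics/t23.png')
E
```

```text
w23 centre [ 0.5958 -0.0137  0.077 ] top normal in stand (y,x) deg [ 0.32 -0.26] sd deg [0.42 0.71 0.23] resid px [-0.31 -0.06 -0.04 -0.55 -0.02 -0.04 -0.22 -0.61  0.46  1.16  0.19  0.69]
```

View pics/t23.png

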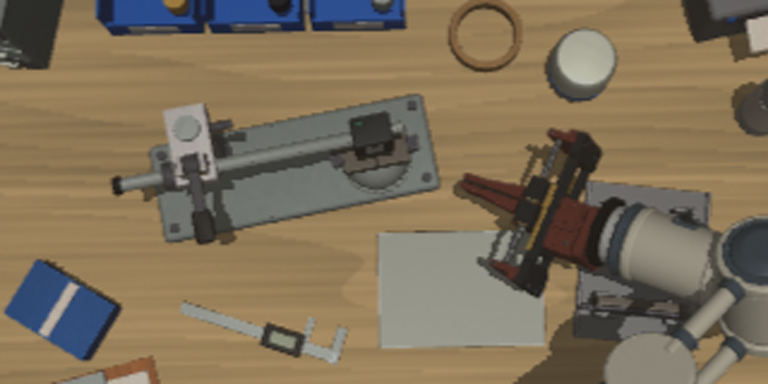

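```bash
python3 -c "
from plant import manip
print(manip.get_obs()['t'],manip.sign_off())"
```

```text
the job is handed in; nothing more can be done
33.7667 None
```

I handed the job in at 33.8 s, with the pad balanced on the dome, the laser head out on its stop over it and the cam lever thrown over.

**What I did:**
- I took the smaller pad out of the far rack slot and laid it plate-down on the mat. The first tilt I tried for this ran out of arm reach over the mat, so I tilted sideways instead. It dropped the last few centimetres onto its plate as I drew the fingers out.
- I then picked it up again and set it on the dome. The first placement sat about 1 mm off centre with 2–3° of tilt, so I regripped it, shifted it and released it again.
- I slid the head out until the push force climbed to 16 N with no further travel. I then threw the lever over until it stopped moving at 24.5 N.

**Last checks:**
- **Pad:** in the final oblique view it is still balanced, with a fitted tilt of about 0.3° on both axes (uncertainty about ±0.7°).
- **Lever:** the tip lies level towards the robot, 84 mm from its pivot.
- **Other things:** the last top view shows the bigger pad in the rack and the filter and carton apparently in place. I compared these by eye and did not measure them. No contact force showed on the wrist.

**Disagreements:** for the first placement, one corner triangulation said the pad was already level. Two other measurements disagreed, and I followed those. In the oblique view the gauge base also came out about 5% narrower than stated, so positions from that view are less certain than the tilt.

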